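# Fit the feeding-tray partition, then turn the dish with its loose ball and hold it out

## Robot

A 6-joint arm with a two-finger parallel gripper is mounted at the origin on the work surface. World frame = base frame: x ahead of the robot, y to its left, z up, the work surface at z = 0. Lengths are in m, angles in rad, forces in N, time in s.
With the tool pointing down it reaches from about 0.35 to 0.975 m from the base axis. Payload 7.1 kg.
Tool frame: the origin (TCP) lies at the very end of the fingers, on their centre line; the grasp point (between the pads) lies robot.hold_point_z behind it (robot.hold_point_z is the distance from the TCP to the grasp point, in m); z points along the fingers, y is the direction in which the jaws open and shut (so a half turn about z gives the same grasp; the last joint's range is limited). The gripper opens to 88 mm and grips with 3 to 60 N. Pads are 20 mm wide; open, the fingers measure 115 mm over their backs; the gripper's body (75 mm by 178 mm) begins 61 mm behind the grasp point.
Start: joints at [1.096, 0.423, 1.63, -0, 1.089, -0.019], TCP at [0.275, 0.561, 0.187] pointing down, gripper open.
Joint ranges: [-3, 3], [-0.9, 2.11], [0.09, 2.58], [-1.31, 4.45], [0.11, 2.69], [-2.54, 2.54]. Speed limits (rad/s): [2.39, 2.39, 3.01, 3.14, 3.14, 3.14].

## Interface

Orientations are given as a 3x3 rotation matrix whose columns are the frame's x, y, z axes.
In Python, from plant import robot gives the robot as it stands. The module is installed in compiled form; this text tells all that it offers.
- The arm moves only by the tool play_rows, never from a script. Its argument "rows" is one flat list of numbers, 7 for each row, row after row: the finger opening in mm, from 0 to 87.8, then the shift along the world's x, y, z in units of 25 mm (1.0 is 25 mm), then the turn, a rotation vector about the world's x, y, z in units of 6 degrees (1.0 is 6 degrees). In form: [jaw, x, y, z, rx, ry, rz, jaw, x, y, z, rx, ry, rz, ...]. A call has 1 to 20 rows; each row shifts and turns the commanded pose from where the row before left it; what a row does not reach is not made up. A row lasts 1/12 s, in which the tool goes at most 41.7 mm and 7.16 degrees, less where a joint would pass 70% of its speed; a pose out of reach is approached as far as the arm can. A call is refused whole if a number of a shift passes 1 or a number of a turn 1, either way. A call with a gripper value outside its range is refused whole. The fingers move at their own pace and stop on an object; "newtons" is the grip in N (left out, the last holds). Time passes only in rows, so rows that do not move let the fingers close. It gives the time, the measured TCP pose, the force and the opening at its end, in the units of the state.
- robot.get_state(): the state, without advancing time (a new reading comes with each control period).
- robot.get_image(name): name is "side" or "top"; returns a dict with "image" (420x560x3 uint8, red, green, blue), "camera_matrix" (3x3 intrinsics, pixels), "R" (3x3) and "t" (3): a world point X has camera coordinates R X + t. Camera axes: x right, y down, z forward; pixel columns grow to the right and rows downward; lengths in m; the calibration is good to about 2 mm. A picture is of the moment at which its call begins. There is no depth.
- robot.hand_in(): hands the job in, once; it reports no verdict.
The state is a dict: "time_s": time; "joints": joint angles; "dq": joint speeds; "effort": joint torques, N m; "tcp_pos": TCP position; "orientation": TCP orientation; "ft_force": force on the tool from outside, world axes, zero at the start; "torque": the same for the moment, N m; "width": finger opening in m.
Only numpy, scipy, OpenCV 4.12 (cv2) and the standard library are available. Lean on these libraries where they do the work, as an engineer would, in place of code of your own. Each camera call takes 0.05 s, during which the arm holds its last target.

## Task

Fit the partition into the orange feeding tray: lower its holes over the tray's two pins until it sits flush on the tray floor, and let go of it. Then lift the dish by its bridge handle with the loose wooden ball in it, give it a quarter turn so that its flat lip points to the tray's open side, and finish while still holding it, level and still, above the middle of the tray with its underside about 12 cm over the counter so that I can fill it. Keep the ball in the middle of the dish all the way, and leave the bowl, the ramekin and the spatula alone.

Things in the scene. Friction and masses are not known exactly. Their poses are not given: they have to be found in the camera images.
- tray: Orange silicone tray, fixed. 160 mm along its x, 210 mm along its y; floor 8 mm thick; walls 8 mm thick, 24 mm high overall on three sides; the side towards its +y has no wall (open side). Two upright steel pins, 10 mm in diameter, tapered tips, on its y axis at y = -50 and +50 mm, rise 20 mm above its floor. Origin: centre of the underside; z up. Yaw within 0.3 rad of the world axes.
- tray_seat (a point): Point on the tray floor midway between the two pins, 8 mm above the counter; axes as the tray's.
- tray_open_side (a point): Middle of the tray's open edge, 105 mm from the tray's centre towards its +y, at floor height.
- partition: Loose grey plastic partition, about 180 g: flat strip 46 (x) by 140 (y) by 8 mm with two 13 mm through holes on its y axis at y = -50 and +50 mm (fits either way round) and an upright fin in the middle, 10 mm thick (x), 70 mm long (y), top 55 mm above the underside: grip it there from above. Origin: centre of the underside; z up. Lies left or right of the tray.
- dish: Loose metal dish, about 260 g, 132 mm across, rim 32 mm high, foot 80 mm across. Inside, a flat middle 20 mm across, 10 mm above the underside, then a shallow 15 degree cone: the ball rolls off if tilted or jerked. Bridge handle along its y; flat lip 44 mm wide on the rim towards its +x. Origin: centre of the underside; z up. Stands on the other side of the tray, lip roughly to world +x.
- dish_handle (a point): Middle of the bridge handle bar, over the dish's centre, 97 mm above its underside. The bar lies along the dish's y, 138 mm long, 12 mm thick (x), 14 mm high (underside 90, top 104 mm above the dish's underside; the ball's top is at 52 mm). Grip it from above across its 12 mm.
- dish_lip (a point): Outer tip of the dish's flat lip, 93 mm from the dish's centre towards its +x, 30 mm above its underside.
- ball_center (a point): Centre of the loose wooden ball, 42 mm in diameter, about 60 g, that lies in the middle of the dish and can roll; 31 mm above the dish's underside when centred.
- bowl: Stainless bowl, 124 mm across, 50 mm high, on the counter beyond the tray. Origin: centre of the underside. To be left alone.
- ramekin: Glass ramekin, 80 mm across, 45 mm high, on the counter beyond the tray. Origin: centre of the underside. To be left alone.
- spatula: Short wooden spatula, 240 mm long, lying crosswise on the counter beyond the tray. To be left alone.
- ball: The same loose wooden ball as a body; its axes turn as it rolls, so use its centre point ball_center instead.
Mind the look-alikes: they are no part of the job. Of the things like the partition, leave any that is turquoise; of the rest the smaller one is meant.

How it is judged:
On the way, in this order (a step that is already met when the one before it is completed fails the run):
1. the partition sits flush over both pins and is let go (horizontal distance between partition and tray_seat below 0.005 m and z of partition in the frame of tray_seat below 0.002 m and angle between the y axis of partition and the y axis of tray, either way round below 0.08 rad and angle between partition's own z axis and vertical below 0.04 rad and contact force between the fingers and partition below 0.1 N), for 0.2 s.
2. the dish is lifted clear of the counter by the gripper with the ball in its middle (height (world z) of dish above 0.04 m and horizontal distance between ball_center and dish below 0.02 m and z of ball_center in the frame of dish between 0.02 and 0.042 m and contact force between dish and tray below 0.1 N and contact force between dish and partition below 0.1 N and contact force between the fingers and dish above 1 N), for 0.2 s.
At the end, for the whole second after the job is handed in: Partition released, flush (2 mm), within 5 mm and 0.08 rad of its seat. Only the gripper holds the dish: underside 90-160 mm up, within 35 mm of the tray centre, lip to open side within 0.17 rad, tilt < 0.07 rad, at rest, ball at rest within 14 mm of its middle. Bystanders moved < 20 mm (all of step 1 and horizontal distance between ball_center and dish below 0.014 m and z of ball_center in the frame of dish between 0.02 and 0.042 m and contact force between dish and tray below 0.1 N and contact force between dish and partition below 0.1 N and contact force between the fingers and dish above 1 N and height (world z) of dish between 0.09 and 0.16 m and horizontal distance between dish and tray below 0.035 m and angle between the x axis of dish and the y axis of tray, either way round below 0.17 rad and y of dish_lip in the frame of tray above 0.04 m and angle between dish's own z axis and vertical below 0.07 rad and linear speed of dish below 0.02 m/s and linear speed of ball below 0.05 m/s and distance of each of bowl, ramekin, spatula from where it was at the start of the episode below 0.02 m); the arm keeps its last pose, push and grip.
It fails at once if the ball rolls more than 25 mm from the middle of the dish, or out of it (horizontal distance between ball_center and dish above 0.025 m).
It fails at once if the dish is tipped by more than 0.25 rad (angle between dish's own z axis and vertical above 0.25 rad).
It fails at once if bowl, ramekin or spatula pushed away (distance of any of bowl, ramekin, spatula from where it was at the start of the episode above 0.02 m).
It also fails if it takes over 61 s, if anything falls off the work surface, if the arm or the gripper's body presses on something with over 40 N, if the wrist force passes 120 N, or if a joint passes its speed limit or range.

## Working session

There is one attempt and no reset: what is moved stays moved. The work goes in short steps, Python scripts to look and compute and a tool call to move; the robot and the scene stay as the last step left them, time stands still between calls to the robot, and variables do not carry over. Pictures are saved under pics/ and viewed, and the job is handed in when it is done.

Besides the shell and the picture viewer there is one more tool, called after ">>>" in YAML: its name, and indented under it one key for each argument. play_rows: Moves the arm, as the interface text tells. Its arguments: {"type":"object","properties":{"rows":{"type":"array","items":{"type":"number"}},"newtons":{"type":"number"}},"required":["rows"]}

```bash
mkdir -p pics; python3 - <<'E'
from plant import robot
import cv2,numpy as np
for n in("side","top"):
    d=robot.get_image(n);cv2.imwrite(f"pics/{n}0.png",d["image"][:,:,::-1])
    R,t=d["R"],d["t"];print(n,np.round(-R.T@t,3),np.round(R,3).tolist(),d["camera_matrix"].tolist())
print(robot.hold_point_z,robot.get_state())
E
```

```text
side [ 0.11  -0.704  0.904] [[0.828, -0.561, -0.006], [-0.412, -0.601, -0.685], [0.381, 0.57, -0.728]] [[420.4554998796099, 0.0, 278.6619248518342], [0.0, 420.4554998796099, 212.98174510433296], [0.0, 0.0, 1.0]]
top [ 0.476 -0.059  1.005] [[-0.017, -1.0, 0.019], [-0.998, 0.016, -0.067], [0.066, -0.02, -0.998]] [[423.0504655275089, 0.0, 279.792389774863], [0.0, 423.0504655275089, 209.40327216524253], [0.0, 0.0, 1.0]]
0.0187 {'time_s': 0.1, 'joints': array([ 1.09600565e+00,  4.23761909e-01,  1.63058835e+00, -2.10487542e-05,
        1.08861006e+00, -1.90223640e-02]), 'dq': array([ 0.00134019, -0.00210939, -0.00384327, -0.00184858, -0.00206403,
       -0.00109501]), 'effort': array([ 4.50233219e-04, -5.45609021e+01, -2.74325699e+01,  6.45813136e-02,
        1.87549082e-02, -2.95893528e-05]), 'tcp_pos': array([0.27484191, 0.56072075, 0.18599095]), 'orientation': array([[-8.97927419e-01,  4.40143135e-01, -6.08645792e-04],
       [ 4.40143556e-01,  8.97926584e-01, -1.22491211e-03],
       [ 7.38257920e-06, -1.36777370e-03, -9.99999065e-01]]), 'ft_force': array([0.63945459, 0.14886895, 0.72944224]), 'torque': array([ 0.00521487,  0.008626  , -0.00534373]), 'width': 0.08779752581895023}
```

View pics/top0.png

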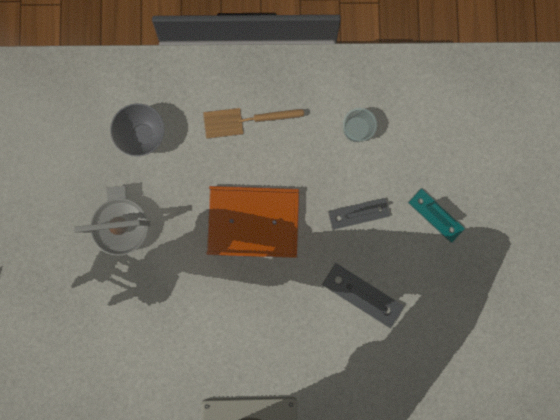

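View pics/side0.png

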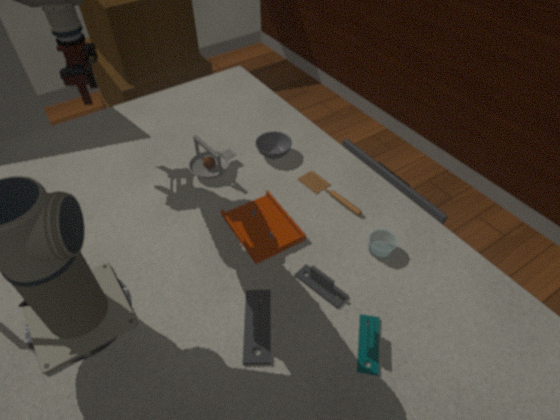

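```bash
python3 - <<'E'
import cv2,numpy as np
im=cv2.imread("pics/top0.png")
def c(im,u0,u1,v0,v1,s,g=1.0):
    o=cv2.resize(im[v0:v1,u0:u1],None,fx=s,fy=s,interpolation=cv2.INTER_CUBIC);return np.clip(o*g,0,255).astype(np.uint8)
cv2.imwrite("pics/top_tray.png",c(im,195,415,170,270,3.6,1.6))
cv2.imwrite("pics/top_dish.png",c(im,65,205,170,270,5,1.6))
s=cv2.imread("pics/side0.png")
cv2.imwrite("pics/side_c.png",c(s,180,360,120,310,3.1,1.6))
E
```

```text
(no output)
```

View pics/top_tray.png

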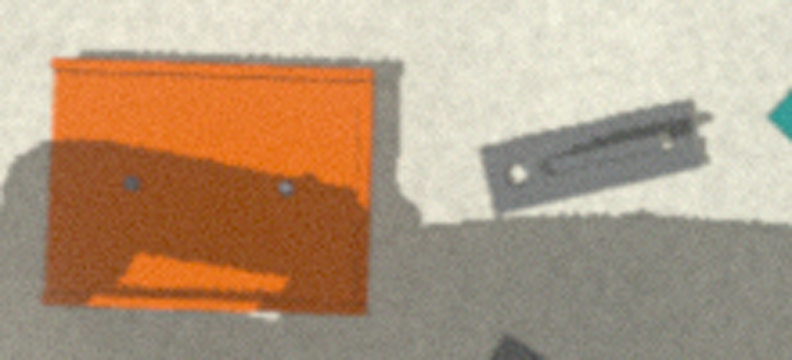

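View pics/top_dish.png

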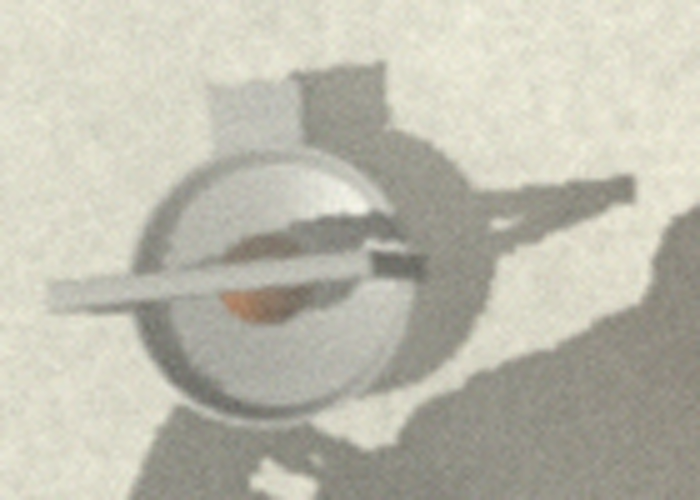

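View pics/side_c.png

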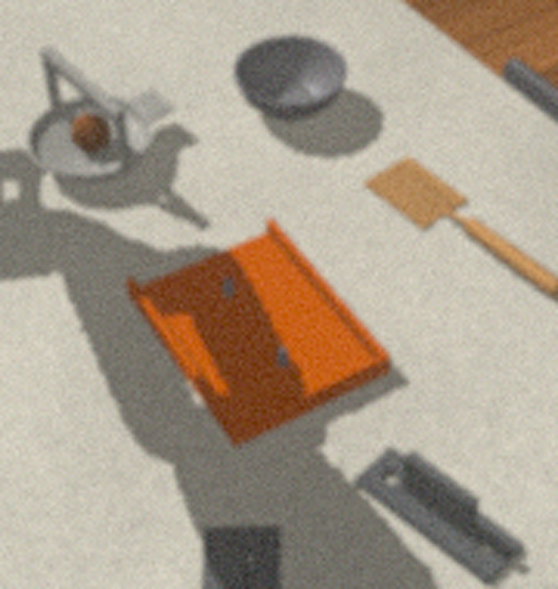

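```bash
cat > h.py <<'E'
from plant import robot
import cv2,numpy as np
def cam(n,save=None):
    d=robot.get_image(n)
    if save: cv2.imwrite(f"pics/{save}.png",d["image"][:,:,::-1])
    return d
def ray(d,u,v):
    K,R,t=d["camera_matrix"],d["R"],d["t"]
    return -R.T@t, R.T@np.linalg.solve(K,[u,v,1.])
def onz(d,u,v,z):
    c,r=ray(d,u,v);return c+r*(z-c[2])/r[2]
def tri(d1,p1,d2,p2):
    c1,r1=ray(d1,*p1);c2,r2=ray(d2,*p2)
    s=np.linalg.lstsq(np.c_[r1,-r2],c2-c1,rcond=None)[0]
    a,b=c1+r1*s[0],c2+r2*s[1];return (a+b)/2,np.linalg.norm(a-b)
def proj(d,X):
    p=d["camera_matrix"]@(d["R"]@np.array(X)+d["t"]);return p[:2]/p[2]
def crop(d,u0,u1,v0,v1,s,name,g=1.6):
    im=d["image"][v0:v1,u0:u1,::-1]
    o=cv2.resize(im,None,fx=s,fy=s,interpolation=cv2.INTER_CUBIC);cv2.imwrite(f"pics/{name}.png",np.clip(o*g,0,255).astype(np.uint8))
E
python3 - <<'E'
from h import *
import json
T=cam("top");S=cam("side")
for n,d in(("top",T),("side",S)):
    hsv=cv2.cvtColor(d["image"],cv2.COLOR_RGB2HSV)
    m=((hsv[...,0]<14)&(hsv[...,1]>190)&(hsv[...,2]>50)).astype(np.uint8)
    k,l,st,ce=cv2.connectedComponentsWithStats(m);i=1+np.argmax(st[1:,4]);print(n,st[i])
    M=(l==i).astype(np.uint8)
    c=max(cv2.findContours(M,0,1)[0],key=cv2.contourArea)
    print(cv2.approxPolyDP(c,4,True)[:,0].tolist(), cv2.minAreaRect(c))
    f=cv2.drawContours(np.zeros_like(M),[c],-1,1,-1)
    k,l,st,ce=cv2.connectedComponentsWithStats(f-M)
    for j in range(1,k):
        if st[j,4]>3: print(st[j],ce[j])
# strip colours
g=T["image"][190:240:2,325:395:3].astype(int).sum(2)//3
print(g)
E
```

```text
top [ 210  187   88   69 3949]
[[211, 187], [210, 206], [235, 210], [243, 221], [235, 220], [230, 230], [224, 223], [227, 218], [221, 222], [235, 233], [230, 240], [230, 233], [218, 231], [231, 241], [221, 254], [274, 255], [269, 251], [280, 250], [279, 255], [289, 255], [288, 249], [294, 253], [287, 247], [295, 249], [291, 230], [294, 225], [296, 229], [297, 190]] ((252.9642791748047, 221.55397033691406), (87.22500610351562, 67.71092224121094), 2.544804334640503)
[290 192   3   2   4] [291.   192.25]
[236 212   3   2   4] [237.25 212.25]
[242 213  13  19  73] [247.4109589  221.43835616]
[253 215   9   8  20] [256.1 218. ]
[259 214   3   4   4] [259.75 215.5 ]
[261 217  34  35 297] [279.83838384 232.55218855]
[236 221   3   3   5] [236.8 222. ]
[266 220   4   4   8] [267.25  221.625]
[283 221   5   3   6] [285.16666667 222.        ]
[231 225  12  12  45] [237.22222222 229.82222222]
[260 224   3   3   4] [260.75 224.75]
[250 227  25  18 108] [260.90740741 236.48148148]
[243 229   6   6  15] [245.2 231.6]
[250 233   4   2   5] [251.2 233.2]
[273 233   4   3   5] [274.6 234. ]
[227 234 
[... 3081 characters left out ...]
33 109  79  80  81  86 102 126 132 136 134 139 131 136 139 135 136
  137 137 141 136 133 132]
 [135 135 122  85  97 118 136 131 134 131 121 131 138 131 134 127  99 123
  126 132 136 134 133 135]
 [121 122 119  92  99  95  96  92  95  91  84  89  90  94  91  84  83  80
   84  93 102 103 113 127]
 [ 81  84  80  82  79  84  83  87  87  84  82  85  80  82  81  84  81  80
   82  85  84  85  83  86]
 [ 85  86  81  81  82  84  80  83  85  79  83  80  83  83  85  89  79  82
   85  82  81  85  84  84]
 [ 80  85  81  82  80  80  83  83  83  80  84  89  82  78  81  85  86  80
   82  84  83  84  85  85]
 [ 79  82  85  82  78  84  84  83  80  83  83  79  82  79  86  80  83  86
   82  84  88  84  84  84]]
```

```bash
python3 - <<'E'
from h import *
T=cam("top");S=cam("side")
def comps(m,mn,mx=1e9):
    k,l,st,ce=cv2.connectedComponentsWithStats(m.astype(np.uint8))
    return [(l==j,st[j],ce[j]) for j in range(1,k) if mn<=st[j,4]<=mx]
for n,d in(("top",T),("side",S)):
    im=d["image"].astype(int);R,G,B=im[...,0],im[...,1],im[...,2]
    o=cv2.medianBlur(((R>1.8*B)&(R>1.6*G)&(R>40)).astype(np.uint8),3)
    M,st,ce=max(comps(o,500),key=lambda a:a[1][4]); print(n,st)
    c=max(cv2.findContours(M.astype(np.uint8),0,1)[0],key=cv2.contourArea)
    h=cv2.convexHull(c);print(cv2.approxPolyDP(h,3,True)[:,0].tolist(),cv2.minAreaRect(c))
    f=cv2.drawContours(np.zeros(M.shape,np.uint8),[h],-1,1,-1)
    for a in comps((f>0)&(B>0.75*R)&(B>20),3): 
        w=a[0]; print("pin?",a[1],a[2])
# partition top
g=cv2.cvtColor(T["image"],cv2.COLOR_RGB2GRAY)
m=np.zeros_like(g);m[192:227,325:400]=g[192:227,325:400]<108
for M,st,ce in comps(m,300):
    c=max(cv2.findContours(M.astype(np.uint8),0,1)[0],key=cv2.contourArea);print("part",st,cv2.minAreaRect(c),cv2.approxPolyDP(cv2.convexHull(c),2,True)[:,0].tolist())
    h=cv2.drawContours(np.zeros_like(g),[c],-1,1,-1)
    for a in comps((h>0)&(g>92),3,60):
        ys,xs=np.nonzero(a[0]);w=g[a[0]]-85.;print("hole",a[1],a[2],(xs@w/w.sum(),ys@w/w.sum()),onz(T,*a[2],.008))
crop(T,322,402,190,236,9,"p_top");crop(S,290,355,255,315,9,"p_side");crop(S,215,310,185,265,8,"t_side");crop(T,203,305,180,262,7,"t_top")
E
```

```text
top [ 209  187   90   70 5927]
[[210, 188], [296, 189], [295, 255], [212, 253]] ((253.018798828125, 221.37933349609375), (88.3230972290039, 68.3019790649414), 1.7357046604156494)
pin? [230 219   3   4   8] [231.  220.5]
pin? [273 221   3   3   8] [274.125 221.875]
side [  299     0   261   224 23526]
[[304, 3], [472, 0], [559, 37], [559, 223], [319, 66], [299, 11]] ((461.40509033203125, 66.75605773925781), (334.452392578125, 156.69137573242188), 33.20656967163086)
part [ 328  198   65   29 1170] ((361.1705627441406, 212.51763916015625), (19.957603454589844, 64.75375366210938), 77.47119140625) [[392, 202], [391, 214], [346, 226], [331, 224], [328, 212], [330, 210], [382, 198]]
hole [375 199   6   2   6] [377.5        199.16666667] (np.float64(377.1621621621622), np.float64(199.16216216216216)) [ 0.56267681 -0.31184334  0.008     ]
hole [382 198   3   1   3] [383. 198.] (np.float64(383.0344827586207), np.float64(198.0)) [ 0.56525656 -0.32506895  0.008     ]
hole [367 201   4   1   4] [368.5 201. ] (np.float64(368.3137254901961), np.float64(201.0)) [ 0.55864068 -0.29023167  0.008     ]

[... 1643 characters left out ...]
p.float64(217.73252279635258)) [ 0.51999421 -0.2183335   0.008     ]
hole [374 219   3   1   3] [375. 219.] (np.float64(375.25714285714287), np.float64(219.0)) [ 0.51562482 -0.30435431  0.008     ]
hole [378 218   3   1   3] [379. 218.] (np.float64(379.25581395348837), np.float64(218.0)) [ 0.51783916 -0.31395002  0.008     ]
hole [370 220   3   1   3] [371. 220.] (np.float64(371.28205128205127), np.float64(220.0)) [ 0.51341198 -0.29476506  0.008     ]
hole [357 223   3   1   3] [358. 223.] (np.float64(358.2564102564103), np.float64(223.0)) [ 0.50682171 -0.26366202  0.008     ]
hole [349 225   3   1   3] [350. 225.] (np.float64(350.25), np.float64(225.0)) [ 0.50240957 -0.24454395  0.008     ]
```

View pics/p_top.png

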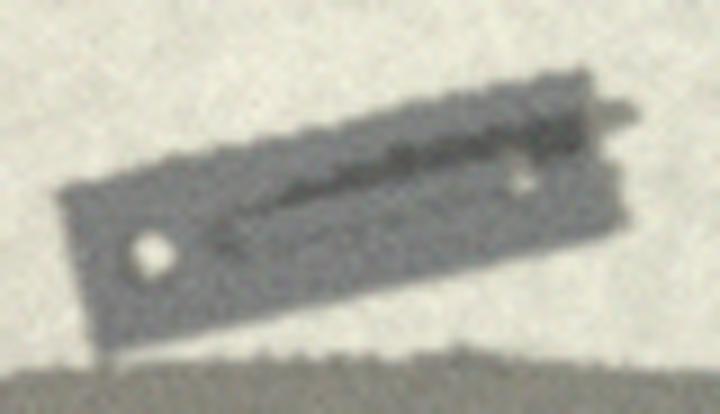

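View pics/p_side.png

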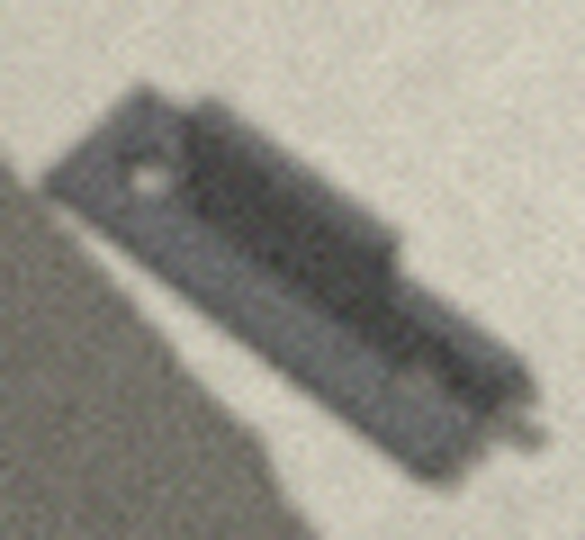

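View pics/t_side.png

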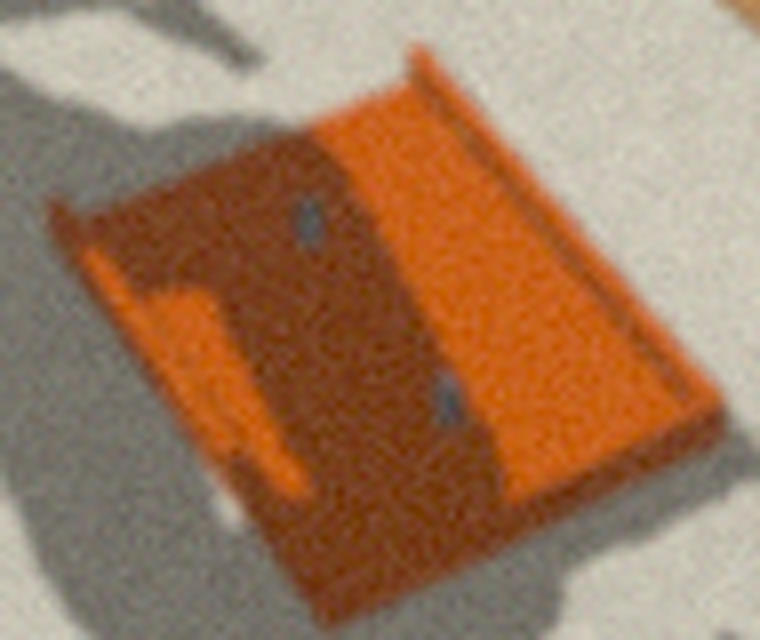

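View pics/t_top.png

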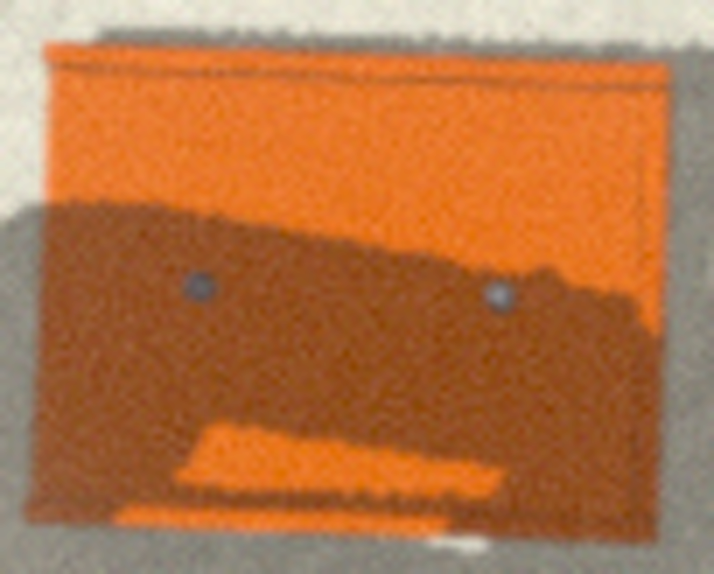

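```bash
python3 - <<'E'
from h import *
T=cam("top");S=cam("side")
f=np.round
A=tri(T,(231.1,220.6),S,(253.3,212.1));B=tri(T,(273.9,221.8),S,(270.6,234.8))
print("pins",f(A[0],4),A[1],f(B[0],4),B[1])
for z in(.026,.018):print(f(onz(T,231.1,220.6,z),4),f(onz(T,273.9,221.8,z),4))
print("side z18",f(onz(S,253.3,212.1,.018),4),f(onz(S,270.6,234.8,.018),4))
a=onz(T,231.1,220.6,.026);b=onz(T,273.9,221.8,.026);d=a-b;print(np.linalg.norm(d),np.degrees(np.arctan2(-d[0],d[1])),(a+b)/2)
tc=[(209.6,186.8),(298.2,189.7),(296.8,256.6),(207.0,254.3)]
P=[onz(T,*p,.024) for p in tc];print("tray corners",f(P,4),f(np.mean(P,0),4),[np.linalg.norm(P[i]-P[i-1]) for i in range(4)])
print("hole tri",tri(T,(338.4,217.7),S,(306.2,274.3)))
h1=onz(T,338.4,217.7,.004);h2=onz(T,379.6,209.6,.004);print("h",h1,h2,np.linalg.norm(h1-h2),"side h1",onz(S,306.2,274.3,.004))
c=[(332.7,228.7),(328.5,210.7),(386.6,197.3),(391.3,214.9)]
P=[onz(T,*p,.008) for p in c];print("corners",f(P,4),"mean",np.mean(P,0),[np.linalg.norm(P[i]-P[i-1]) for i in range(4)])
for i,j in((0,3),(1,2)):
    d=P[i]-P[j];print(np.degrees(np.arctan2(-d[0],d[1])))
d=h1-h2;print(np.degrees(np.arctan2(-d[0],d[1])))
# fin in side: top near-left corner crop(210,100), far-right (395,240)
for p in((210,100),(395,240),(185,195),(392,280)):
    print(f(onz(S,290+p[0]/9-.5,255+p[1]/9-.5,.055),4))
E
```

```text
pins [0.5164 0.0354 0.0167] 0.0016271650181399152 [ 0.5116 -0.0641  0.015 ] 0.002581535592113876
[0.5167 0.0341 0.026 ] [ 0.5123 -0.0647  0.026 ]
[0.517  0.0349 0.018 ] [ 0.5126 -0.0648  0.018 ]
side z18 [0.5151 0.0347 0.018 ] [ 0.5091 -0.0657  0.018 ]
0.09892638305829667 -2.552797328603278 [ 0.51447775 -0.01529761  0.026     ]
tray corners [[ 0.5962  0.0834  0.024 ]
 [ 0.5863 -0.1226  0.024 ]
 [ 0.4311 -0.1163  0.024 ]
 [ 0.4401  0.0904  0.024 ]] [ 0.5134 -0.0163  0.024 ] [np.float64(0.15626810966107368), np.float64(0.2063225093214948), np.float64(0.15535157191279694), np.float64(0.20685322246807547)]
hole tri (array([ 0.51974669, -0.21817105,  0.00121856]), np.float64(0.001580175646099072))
h [ 0.52030406 -0.21814113  0.004     ] [ 0.53800559 -0.31706644  0.004     ] 0.10049657963840862 side h1 [ 0.51776904 -0.21932035  0.004     ]
corners [[ 0.4944 -0.2033  0.008 ]
 [ 0.5371 -0.1944  0.008 ]
 [ 0.5668 -0.3337  0.008 ]
 [ 0.5247 -0.3435  0.008 ]] mean [ 0.53074073 -0.2687506   0.008     ] [np.float64(0.1434219115190613), np.float64(0.04363937897476373), np.float64(0.1424095515431137), np.float64(0.04319745471427247)]
12.218833492352548
12.039712664821622
10.145041165758046
[ 0.5238 -0.2351  0.055 ]
[ 0.5367 -0.2996  0.055 ]
[ 0.4991 -0.2564  0.055 ]
[ 0.5281 -0.309   0.055 ]
```

The candidates are the small grey strip at top-view pixel (360,214), the larger dark one at (362,295) and the turquoise one at (436,215). Of the two that aren't turquoise, (360,214) is smaller. Its edges measure 143 × 43 mm and its holes are 100 mm apart, which matches the description. The tray's open side points to world +y.

>>> play_rows:
  rows: [87.8,0.26,-0.83,0,0,0,-0.22,87.8,0.26,-0.83,0,0,0,-0.22,87.8,0.26,-0.83,0,0,0,-0.22,87.8,0.26,-0.83,0,0,0,-0.22,87.8,0.26,-0.83,0,0,0,-0.22,87.8,0.26,-0.83,0,0,0,-0.22,87.8,0.26,-0.83,0,0,0,-0.22,87.8,0.26,-0.83,0,0,0,-0.22,87.8,0.26,-0.83,0,0,0,-0.22,87.8,0.26,-0.83,0,0,0,-0.22,87.8,0.26,-0.83,0,0,0,-0.22,87.8,0.26,-0.83,0,0,0,-0.22,87.8,0.26,-0.83,0,0,0,-0.22,87.8,0.26,-0.83,0,0,0,-0.22,87.8,0.26,-0.83,0,0,0,-0.22,87.8,0.26,-0.83,0,0,0,-0.22,87.8,0.26,-0.83,0,0,0,-0.22,87.8,0.26,-0.83,0,0,0,-0.22,87.8,0.26,-0.83,0,0,0,-0.22,87.8,0.26,-0.83,0,0,0,-0.22]

```text
time_s: 2.07
tcp_pos: [0.4054, 0.1452, 0.1869]
orientation: [[-0.608, 0.794, 0.0], [0.794, 0.608, 0.0], [-0.0, 0.0, -1.0]]
ft_force: [0.0, -0.1, 0.2]
width: 0.0877
```

>>> play_rows:
  rows: [87.8,0.26,-0.83,0,0,0,-0.22,87.8,0.26,-0.83,0,0,0,-0.22,87.8,0.26,-0.83,0,0,0,-0.22,87.8,0.26,-0.83,0,0,0,-0.22,87.8,0.26,-0.83,0,0,0,-0.22,87.8,0.26,-0.83,0,0,0,-0.22,87.8,0.26,-0.83,0,0,0,-0.22,87.8,0.26,-0.83,0,0,0,-0.22,87.8,0.26,-0.83,0,0,0,-0.22,87.8,0.26,-0.83,0,0,0,-0.22,87.8,0.26,-0.83,0,0,0,-0.22,87.8,0.26,-0.83,0,0,0,-0.22,87.8,0.26,-0.83,0,0,0,-0.22,87.8,0.26,-0.83,0,0,0,-0.22,87.8,0.26,-0.83,0,0,0,-0.22,87.8,0.26,-0.83,0,0,0,-0.22,87.8,0.26,-0.83,0,0,0,-0.22,87.8,0.26,-0.83,0,0,0,-0.22,87.8,0.26,-0.83,0,0,0,-0.22,87.8,0,0,0,0,0,0]

```text
time_s: 3.73
tcp_pos: [0.5298, -0.2513, 0.1869]
orientation: [[-0.212, 0.977, 0.002], [0.977, 0.212, -0.002], [-0.002, 0.001, -1.0]]
ft_force: [-0.6, 0.1, -0.3]
width: 0.0875
```

>>> play_rows:
  rows: [87.8,0,-0.67,-0.4,0,0,0,87.8,0,0,-0.6,0,0,0,87.8,0,0,-0.6,0,0,0,87.8,0,0,-0.6,0,0,0,87.8,0,0,-0.6,0,0,0,87.8,0,0,-0.6,0,0,0,87.8,0,0,-0.6,0,0,0,87.8,0,0,-0.6,0,0,0,87.8,0,0,-0.6,0,0,0,87.8,0,0,-0.5,0,0,0,87.8,0,0,-0.5,0,0,0,87.8,0,0,-0.4,0,0,0,87.8,0,0,-0.3,0,0,0,87.8,0,0,-0.2,0,0,0,87.8,0,0,0,0,0,0,87.8,0,0,0,0,0,0]

```text
time_s: 5.07
tcp_pos: [0.5287, -0.2649, 0.0092]
orientation: [[-0.215, 0.977, -0.0], [0.977, 0.215, -0.0], [-0.0, -0.0, -1.0]]
ft_force: [-0.1, -0.9, -0.4]
width: 0.0876
```

```bash
python3 - <<'E'
from h import *
T=cam("top");S=cam("side")
crop(T,300,440,150,250,5,"g_top");crop(S,260,380,220,330,5,"g_side");crop(T,200,310,178,264,7,"t_top2",1.1);crop(T,65,205,170,270,5,"d_top2",1.2)
E
```

```text
(no output)
```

View pics/g_side.png

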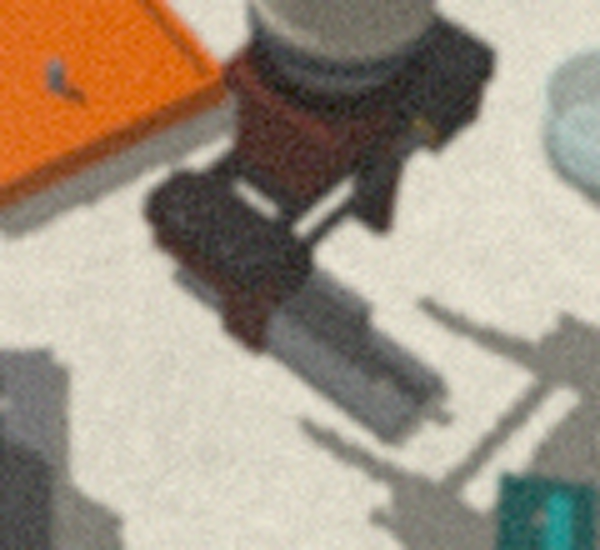

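View pics/g_top.png

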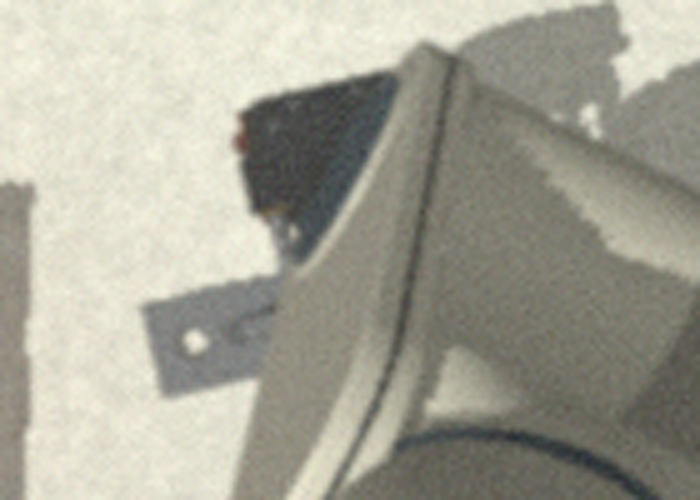

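View pics/t_top2.png

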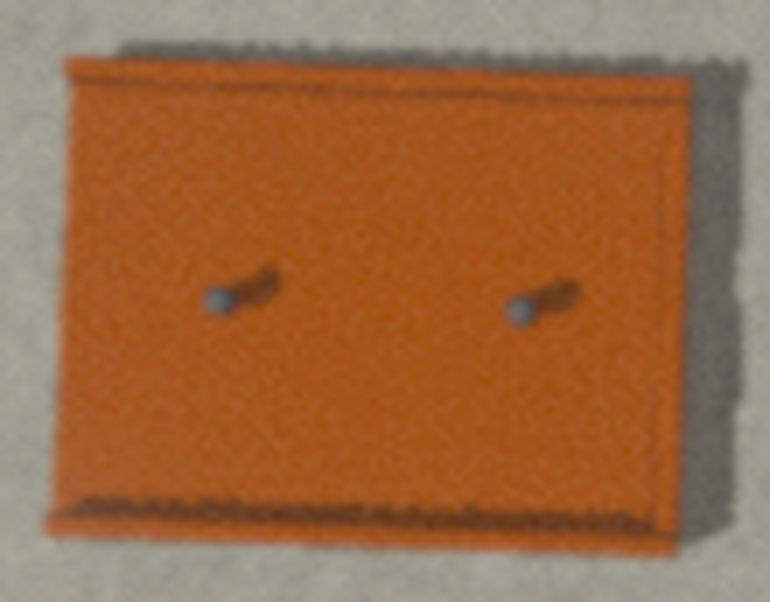

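View pics/d_top2.png

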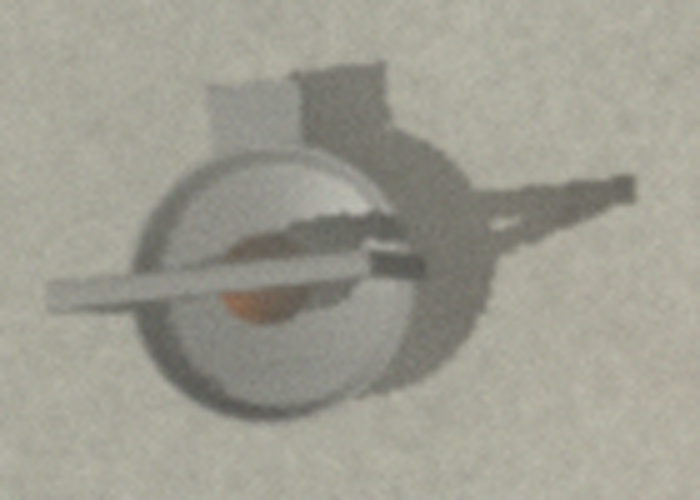

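>>> play_rows:
  rows: [87.8,0.05,-0.12,0.45,0,0,0,87.8,0,0,0,0,0,0,0,0,0,0,0,0,0,0,0,0,0,0,0,0,0,0,0,0,0,0,0,0,0,0,0,0,0,0,0,0,0,0,0,0,0,0,0,0,0,0,0,0,0,0,0,0,0,0,0,0,0,0,0,0,0,0]
  newtons: 35

```text
time_s: 6.0
tcp_pos: [0.5298, -0.2678, 0.0203]
orientation: [[-0.215, 0.977, -0.0], [0.977, 0.215, 0.0], [0.0, -0.0, -1.0]]
ft_force: [0.1, 1.3, 0.5]
width: 0.0381
```

Still closing.

>>> play_rows:
  rows: [0,0,0,0,0,0,0,0,0,0,0,0,0,0,0,0,0,0,0,0,0,0,0,0,0,0,0,0,0,0,0,0,0,0,0,0,0,0,0,0,0,0,0,0,0,0,0,0,0]

```text
time_s: 6.58
tcp_pos: [0.5298, -0.2678, 0.0204]
orientation: [[-0.215, 0.977, -0.0], [0.977, 0.215, 0.0], [0.0, -0.0, -1.0]]
ft_force: [-0.4, -0.9, -0.3]
width: 0.0007
```

>>> play_rows:
  rows: [0,0,0,0.2,0,0,0,0,0,0,0.4,0,0,0,0,0,0,0.6,0,0,0,0,0,0,0.6,0,0,0,0,0,0,0.6,0,0,0,0,0,0,0.4,0,0,0,0,0,0,0.2,0,0,0,0,0,0,0,0,0,0]

```text
time_s: 7.25
tcp_pos: [0.5307, -0.2683, 0.097]
orientation: [[-0.215, 0.977, 0.002], [0.977, 0.215, -0.001], [-0.002, 0.002, -1.0]]
ft_force: [-1.2, 0.9, 0.9]
width: 0.0006
```

```bash
python3 - <<'E'
from h import *
T=cam("top");S=cam("side")
crop(T,300,440,150,250,5,"g2_top");crop(S,260,380,220,330,5,"g2_side")
E
```

```text
(no output)
```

View pics/g2_side.png

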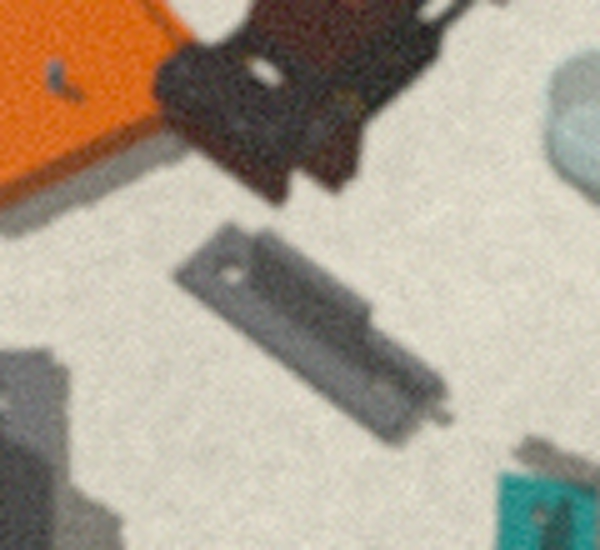

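View pics/g2_top.png

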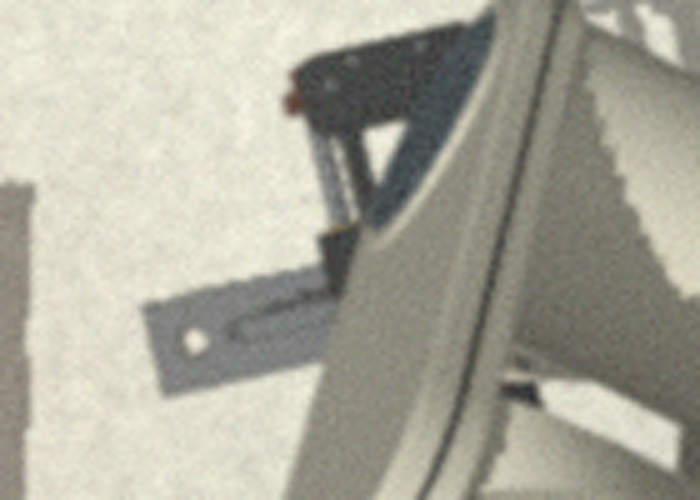

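```bash
python3 - <<'E'
from h import *
T=cam("top");S=cam("side")
s=robot.get_state();p=s["tcp_pos"];y=s["orientation"][:,1];print(p,s["width"])
def pj(d,X,u0,v0,k=5):
    q=proj(d,X);return np.round([(q[0]-u0+.5)*k,(q[1]-v0+.5)*k])
print("now tip in g2_side",pj(S,p,260,220),"top",pj(T,p,300,150))
q=np.array([.5287,-.2649,.0092])
for sg in(-1,1):
  for r in(.044,.057): print(sg,r,"g_side",pj(S,q+sg*r*y,260,220))
q=np.array([.5298,-.2678,.0204]);print("closed tip",pj(S,q,260,220),pj(T,q,300,150))
# fin ends at top z=.055 assuming centre
for e in(-35,35):
    print(pj(S,[.53-e*1e-3*.208,-.268+e*1e-3*.978,.055],260,220),pj(T,[.53-e*1e-3*.208,-.268+e*1e-3*.978,.055],300,150))
E
```

```text
[ 0.5292422  -0.26752304  0.0946288 ] 0.00019612845132372097
now tip in g2_side [322. 222.] top [341. 309.]
-1 0.044 g_side [248. 374.]
-1 0.057 g_side [231. 391.]
1 0.044 g_side [360. 267.]
1 0.057 g_side [376. 252.]
closed tip [312. 310.] [305. 317.]
[374. 312.] [397. 295.]
[263. 230.] [247. 330.]
```

```bash
python3 - <<'E'
from h import *
S=cam("side")
crop(S,275,365,205,275,8,"g3_side",1.8)
E
```

```text
(no output)
```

View pics/g3_side.png

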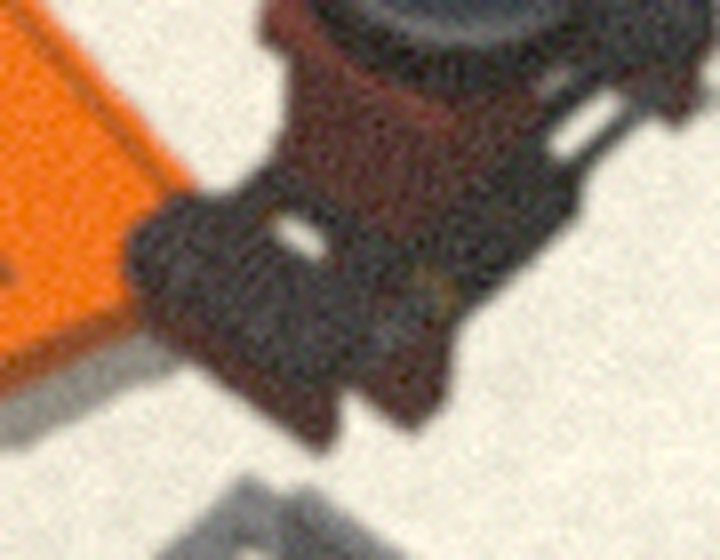

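```bash
python3 - <<'E'
from h import *
S=cam("side")
im=cv2.imread("pics/side0.png")[0:120,30:130]
o=np.clip(cv2.resize(im,None,fx=6,fy=6,interpolation=cv2.INTER_CUBIC)*2.0,0,255).astype(np.uint8).copy()
im2=cv2.cvtColor(S["image"],cv2.COLOR_RGB2BGR)[190:290,260:380]
o2=np.clip(cv2.resize(im2,None,fx=6,fy=6,interpolation=cv2.INTER_CUBIC)*1.8,0,255).astype(np.uint8).copy()
def mark(o,p,y,x,u0,v0,w):
    for dz in (0,.03,.06):
     for sg in(-1,1):
      c=[(np.array(p)+sg*(w+a)*y+b*x+[0,0,dz]) for a,b in((0,-.01),(.0135,-.01),(.0135,.01),(0,.01))]
      q=np.int32([[(proj(S,k)-[u0,v0]+.5)*6] for k in c]);cv2.polylines(o,[q],True,(0,255,0) if dz==0 else (255,255,0),1)
mark(o,[.2748,.5607,.186],np.array([.440,.898,0]),np.array([-.898,.44,0]),30,0,.044)
mark(o2,robot.get_state()["tcp_pos"],np.array([.977,.215,0]),np.array([-.215,.977,0]),260,190,0.0)
cv2.imwrite("pics/m0.png",o);cv2.imwrite("pics/m1.png",o2)
E
```

```text
(no output)
```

View pics/m0.png

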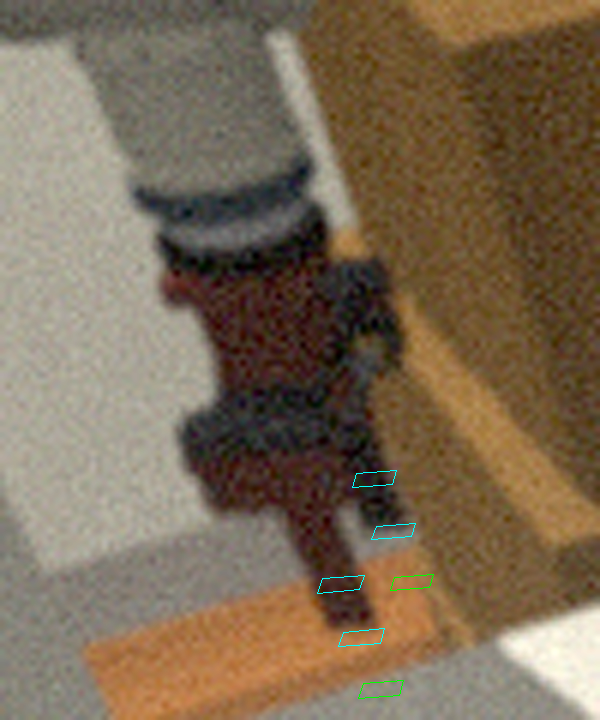

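View pics/m1.png

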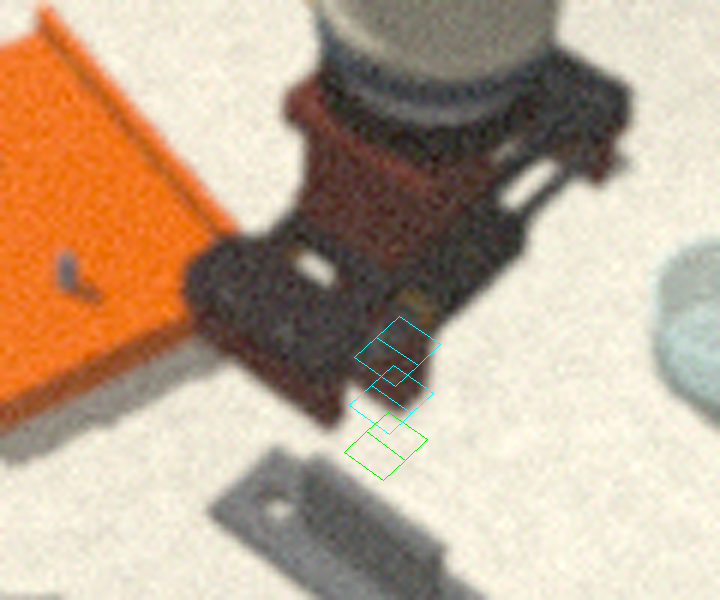

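The overlay shows the real fingertips about 35 to 45 mm above the reported TCP. That disagrees with the text, which puts the TCP at the very end of the fingers, and it explains why the jaws closed just above the fin. I'll go lower and use the finger width as the check.

>>> play_rows:
  rows: [87.8,0,0,0,0,0,0,87.8,0,0,0,0,0,0,87.8,0,0,0,0,0,0,87.8,0,0,0,0,0,0,87.8,0,0,0,0,0,0,87.8,0,0,0,0,0,0,87.8,0,0,0,0,0,0,87.8,0,0,0,0,0,0,87.8,0,0,-0.4,0,0,0,87.8,0,0,-0.5,0,0,0,87.8,0,0,-0.5,0,0,0,87.8,0,0,-0.5,0,0,0,87.8,0,0,-0.5,0,0,0,87.8,0,0,-0.4,0,0,0,87.8,0,0,-0.3,0,0,0,87.8,0,0,0,0,0,0,87.8,0,0,0,0,0,0]

```text
time_s: 8.97
tcp_pos: [0.5296, -0.2677, 0.0173]
orientation: [[-0.215, 0.977, -0.001], [0.977, 0.215, 0.0], [0.001, -0.001, -1.0]]
ft_force: [-0.7, 0.0, 1.4]
width: 0.0877
```

>>> play_rows:
  rows: [87.8,0,0,-0.3,0,0,0,87.8,0,0,-0.2,0,0,0,87.8,0,0,-0.2,0,0,0,87.8,0,0,-0.2,0,0,0,87.8,0,0,0,0,0,0]

```text
time_s: 9.38
tcp_pos: [0.5292, -0.2675, -0.0056]
orientation: [[-0.215, 0.977, -0.001], [0.977, 0.215, 0.001], [0.001, -0.001, -1.0]]
ft_force: [0.4, 0.6, 0.1]
width: 0.0874
```

```bash
python3 - <<'E'
from h import *
S=cam("side")
crop(S,275,365,225,315,6,"g4_side",1.8)
E
```

```text
(no output)
```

View pics/g4_side.png

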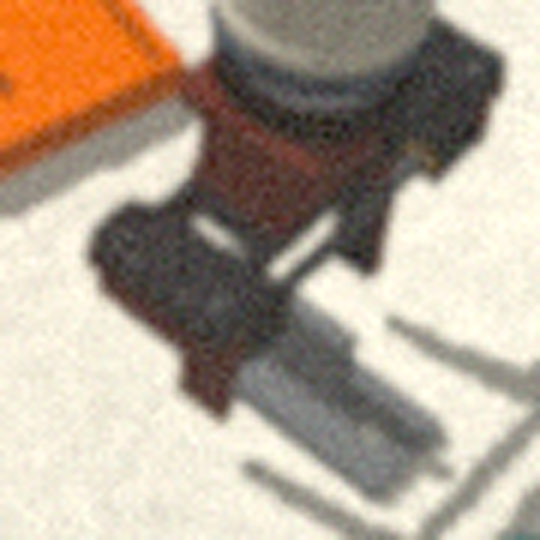

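```bash
python3 - <<'E'
from h import *
S=cam("side")
for nm,(x,y) in dict(frontL=(185,388),frontbot=(222,418),front_r=(240,390),backbot=(375,272),backL=(340,250)).items():
    for z in(.02,.03,.04): print(nm,z,np.round(onz(S,275+x/6-.5,225+y/6-.5,z),3))
p=robot.get_state()["tcp_pos"];y=np.array([.977,.215,0]);x=np.array([-.215,.977,0])
for sg in(-1,1):
  for a in(.044,.0575):
    for b in(-.01,.01): print(sg,a,b,np.round(p+sg*a*y+b*x,3))
E
```

```text
frontL 0.02 [ 0.482 -0.262  0.02 ]
frontL 0.03 [ 0.478 -0.267  0.03 ]
frontL 0.04 [ 0.474 -0.272  0.04 ]
frontbot 0.02 [ 0.486 -0.282  0.02 ]
frontbot 0.03 [ 0.482 -0.287  0.03 ]
frontbot 0.04 [ 0.478 -0.292  0.04 ]
front_r 0.02 [ 0.5   -0.276  0.02 ]
front_r 0.03 [ 0.496 -0.281  0.03 ]
front_r 0.04 [ 0.492 -0.285  0.04 ]
backbot 0.02 [ 0.584 -0.261  0.02 ]
backbot 0.03 [ 0.578 -0.266  0.03 ]
backbot 0.04 [ 0.573 -0.271  0.04 ]
backL 0.02 [ 0.579 -0.244  0.02 ]
backL 0.03 [ 0.574 -0.249  0.03 ]
backL 0.04 [ 0.568 -0.254  0.04 ]
-1 0.044 -0.01 [ 0.489 -0.287 -0.005]
-1 0.044 0.01 [ 0.485 -0.267 -0.005]
-1 0.0575 -0.01 [ 0.476 -0.29  -0.005]
-1 0.0575 0.01 [ 0.471 -0.27  -0.005]
1 0.044 -0.01 [ 0.575 -0.268 -0.005]
1 0.044 0.01 [ 0.57  -0.248 -0.005]
1 0.0575 -0.01 [ 0.588 -0.265 -0.005]
1 0.0575 0.01 [ 0.584 -0.246 -0.005]
```

>>> play_rows:
  rows: [87.8,0,0,-0.2,0,0,0,0,0,0,0,0,0,0,0,0,0,0,0,0,0,0,0,0,0,0,0,0,0,0,0,0,0,0,0,0,0,0,0,0,0,0,0,0,0,0,0,0,0,0,0,0,0,0,0,0,0,0,0,0,0,0,0,0,0,0,0,0,0,0,0,0,0,0,0,0,0,0,0,0,0,0,0,0,0,0,0,0,0,0,0,0,0,0,0,0,0,0,0,0,0,0,0,0,0,0,0,0,0,0,0,0]
  newtons: 35

```text
time_s: 10.82
tcp_pos: [0.5299, -0.2678, -0.0096]
orientation: [[-0.215, 0.977, 0.0], [0.977, 0.215, -0.0], [-0.0, 0.0, -1.0]]
ft_force: [1.6, 1.1, -0.8]
width: 0.0098
```

>>> play_rows:
  rows: [0,0,0,0.2,0,0,0,0,0,0,0.4,0,0,0,0,0,0,0.5,0,0,0,0,0,0,0.5,0,0,0,0,0,0,0.5,0,0,0,0,0,0,0.4,0,0,0,0,0,0,0.2,0,0,0,0,0,0,0,0,0,0,0,0,0,0,0,0,0]

```text
time_s: 11.57
tcp_pos: [0.5299, -0.2679, 0.0583]
orientation: [[-0.215, 0.977, 0.001], [0.977, 0.215, -0.0], [-0.0, 0.001, -1.0]]
ft_force: [0.1, -0.3, -2.2]
width: 0.0098
```

```bash
python3 - <<'E'
from h import *
S=cam("side");T=cam("top")
print(robot.get_state()["tcp_pos"],robot.get_state()["width"])
crop(S,265,365,205,305,6,"g5_side",1.8)
crop(T,300,440,150,250,5,"g5_top")
E
```

```text
[ 0.52938482 -0.26758722  0.05744128] 0.00969306880302126
```

View pics/g5_side.png

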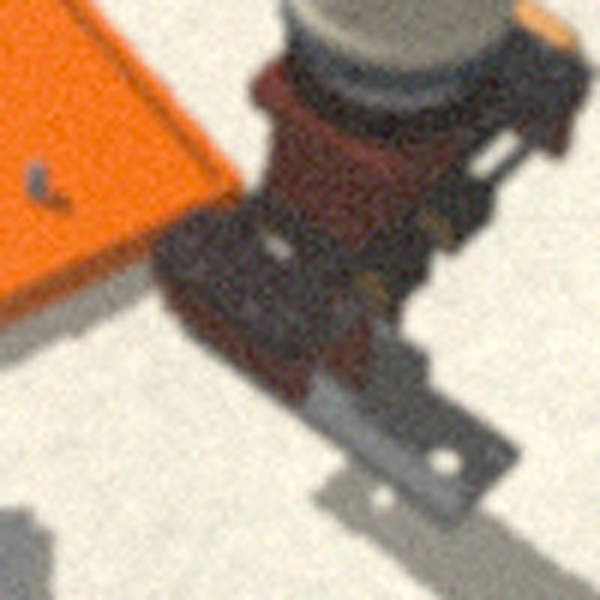

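View pics/g5_top.png

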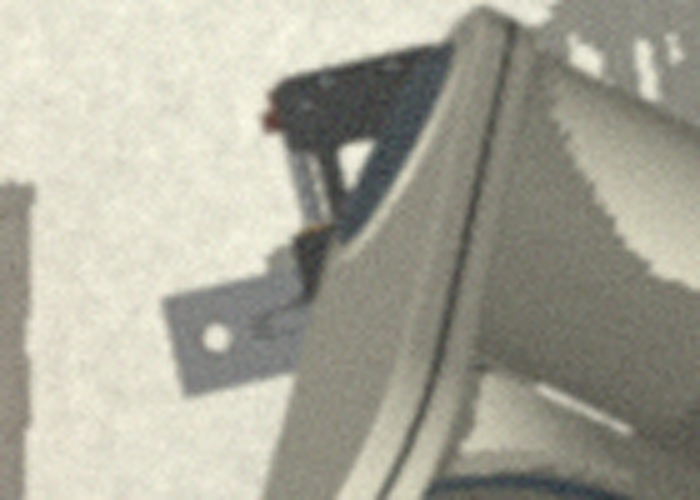

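```bash
python3 - <<'E'
from h import *
S=cam("side");T=cam("top")
a=onz(T,342.7,217.2,.071);b=onz(S,338.8,281.2,.071);print(a,b,np.linalg.norm(a-b),(a+b)/2)
d=(a-b);print(np.degrees(np.arctan2(-d[0],d[1])))
E
```

```text
[ 0.51827621 -0.21709748  0.071     ] [ 0.53916675 -0.31451186  0.071     ] 0.09962919493250497 [ 0.52872148 -0.26580467  0.071     ]
12.10376773251468
```

>>> play_rows:
  rows: [0,-0.046,0.4,0,0,0,-0.178,0,-0.046,0.6,0,0,0,-0.178,0,-0.046,0.8,0,0,0,-0.178,0,-0.046,0.8,0,0,0,-0.178,0,-0.046,0.8,0,0,0,-0.178,0,-0.046,0.8,0,0,0,-0.178,0,-0.046,0.8,0,0,0,-0.178,0,-0.046,0.8,0,0,0,-0.178,0,-0.046,0.8,0,0,0,-0.178,0,-0.046,0.8,0,0,0,-0.178,0,-0.046,0.8,0,0,0,-0.178,0,-0.046,0.8,0,0,0,-0.178,0,-0.046,0.5,0,0,0,-0.178,0,-0.046,0.4,0,0,0,-0.178,0,0,0,0,0,0,0,0,0,0,0,0,0,0,0,0,0,0,0,0,0]

```text
time_s: 13.18
tcp_pos: [0.5138, -0.0207, 0.0577]
orientation: [[0.044, 0.999, -0.0], [0.999, -0.044, -0.0], [-0.0, -0.0, -1.0]]
ft_force: [0.1, -0.3, -2.7]
width: 0.01
```

```bash
python3 - <<'E'
from h import *
S=cam("side");T=cam("top");print(robot.get_state()["tcp_pos"])
crop(S,205,325,155,275,6,"g6_side",1.8)
crop(T,195,335,160,270,5,"g6_top",1.4)
E
```

```text
[ 0.5137876  -0.02097703  0.05781043]
```

View pics/g6_side.png

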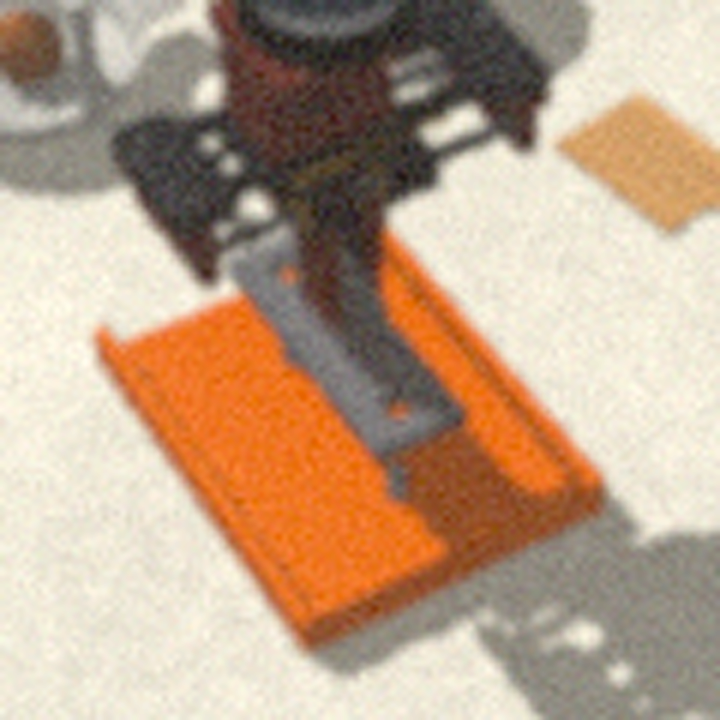

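View pics/g6_top.png

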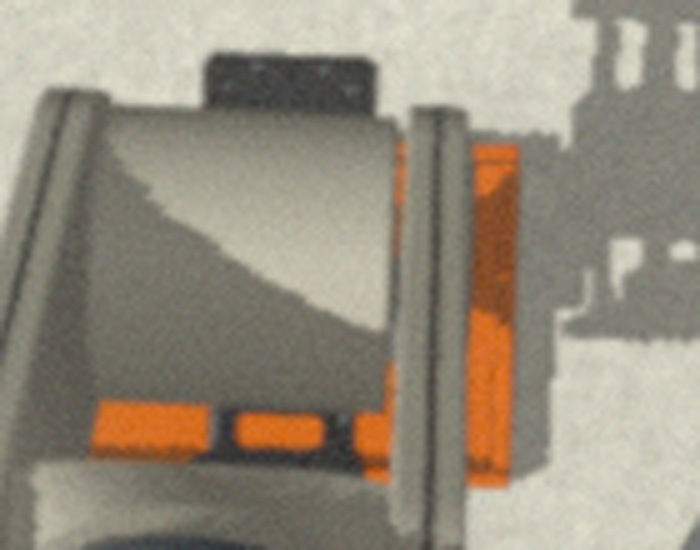

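```bash
python3 - <<'E'
from h import *
S=cam("side")
a=onz(S,253,200.2,.0714);b=onz(S,271.2,222.7,.0714);d=a-b
print(a,b,np.linalg.norm(d),(a+b)/2,np.degrees(np.arctan2(-d[0],d[1])))
E
```

```text
[0.51416081 0.02980104 0.0714    ] [ 0.5095634  -0.06979011  0.0714    ] 0.09969720877868651 [ 0.51186211 -0.01999453  0.0714    ] -2.64306257283856
```

>>> play_rows:
  rows: [0,0,0.18,0,0,0,0,0,0,0,-0.2,0,0,0,0,0,0,-0.3,0,0,0,0,0,0,-0.3,0,0,0,0,0,0,-0.3,0,0,0,0,0,0,-0.2,0,0,0,0,0,0,0,0,0,0,0,0,0,0,0,0,0]

```text
time_s: 14.0
tcp_pos: [0.5133, -0.0158, 0.0248]
orientation: [[0.044, 0.999, -0.001], [0.999, -0.044, 0.0], [0.0, -0.001, -1.0]]
ft_force: [0.5, 0.1, -2.6]
width: 0.0098
```

```bash
python3 - <<'E'
from h import *
S=cam("side");print(robot.get_state()["tcp_pos"])
crop(S,225,295,185,255,10,"g7_side",1.8)
E
```

```text
[ 0.51370764 -0.01582245  0.02521561]
```

View pics/g7_side.png

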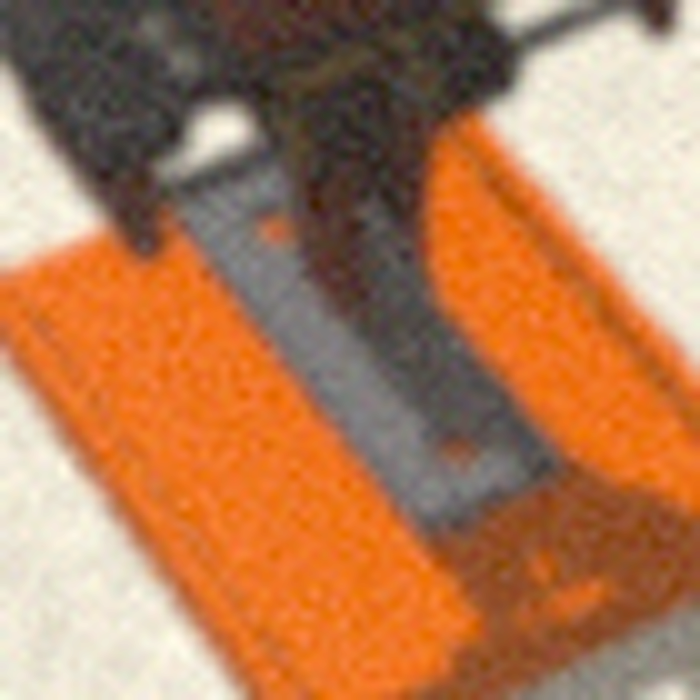

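```bash
python3 - <<'E'
from h import *
S=cam("side")
a=onz(S,252.0,207.3,.0388);b=onz(S,270.3,229.5,.0388);d=a-b
print(a,b,np.linalg.norm(d),(a+b)/2)
E
```

```text
[0.51246298 0.03562904 0.0388    ] [ 0.50943434 -0.06440696  0.0388    ] 0.10008183898407931 [ 0.51094866 -0.01438896  0.0388    ]
```

>>> play_rows:
  rows: [0,0.02,-0.02,-0.1,0,0,0,0,0,0,-0.15,0,0,0,0,0,0,-0.15,0,0,0,0,0,0,-0.1,0,0,0,0,0,0,0,0,0,0,0,0,0,0,0,0,0]

```text
time_s: 14.6
tcp_pos: [0.514, -0.0163, 0.0127]
orientation: [[0.044, 0.999, -0.001], [0.999, -0.044, 0.0], [0.0, -0.001, -1.0]]
ft_force: [-0.6, -0.2, -1.9]
width: 0.0101
```

```bash
python3 - <<'E'
from h import *
S=cam("side");s=robot.get_state();print(s["tcp_pos"],s["ft_force"],s["torque"])
crop(S,225,295,185,255,10,"g8_side",1.8)
E
```

```text
[ 0.51416204 -0.01632564  0.01281746] [-0.21643849  0.57133312 -1.94859637] [-0.12880549  0.04251785  0.07593387]
```

View pics/g8_side.png

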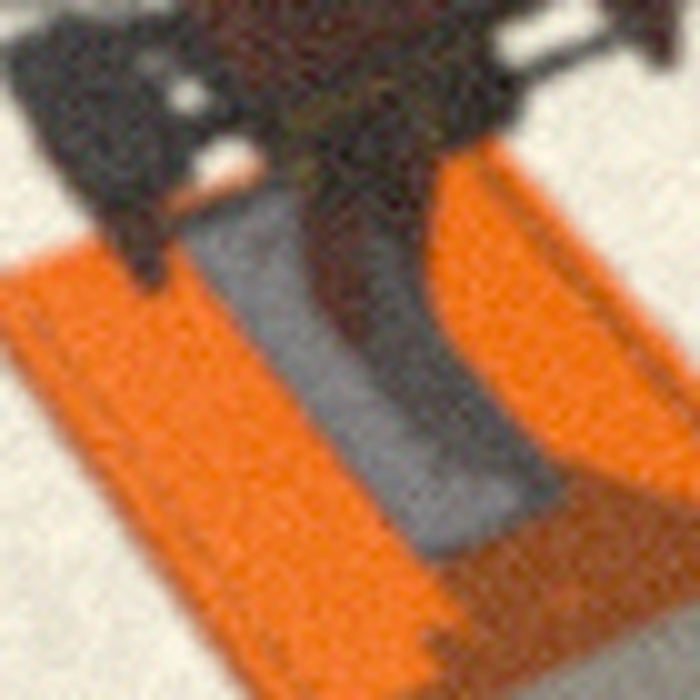

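>>> play_rows:
  rows: [0,0,0,-0.1,0,0,0,0,0,0,-0.1,0,0,0,0,0,0,-0.1,0,0,0,0,0,0,-0.1,0,0,0,0,0,0,-0.08,0,0,0,0,0,0,0,0,0,0]

```text
time_s: 15.15
tcp_pos: [0.5139, -0.0163, 0.0004]
orientation: [[0.044, 0.999, -0.001], [0.999, -0.044, 0.0], [0.0, -0.001, -1.0]]
ft_force: [-0.2, 1.0, -2.8]
width: 0.0102
```

>>> play_rows:
  rows: [0,0,0,-0.06,0,0,0,0,0,0,-0.04,0,0,0,0,0,0,0,0,0,0]

```text
time_s: 15.4
tcp_pos: [0.5143, -0.0163, -0.0015]
orientation: [[0.044, 0.999, 0.0], [0.999, -0.044, -0.0], [0.0, 0.0, -1.0]]
ft_force: [0.2, 0.4, -2.5]
width: 0.0098
```

>>> play_rows:
  rows: [0,0,0,-0.06,0,0,0,0,0,0,0,0,0,0]

```text
time_s: 15.57
tcp_pos: [0.5144, -0.0163, -0.0017]
orientation: [[0.044, 0.999, 0.0], [0.999, -0.044, -0.0], [-0.0, 0.0, -1.0]]
ft_force: [-5.0, -0.2, 17.5]
width: 0.0096
```

>>> play_rows:
  rows: [20,0,0,0.03,0,0,0,40,0,0,0,0,0,0,40,0,0,0,0,0,0,40,0,0,0,0,0,0,40,0,0,0,0,0,0,40,0,0,0,0,0,0,40,0,0,0.3,0,0,0,40,0,0,0.8,0,0,0,40,0,0,0.8,0,0,0,40,0,0,0.8,0,0,0,40,0,0,0.8,0,0,0,60,0,0,0.8,0,0,0,60,0,0,0.8,0,0,0,60,0,0,0.8,0,0,0,60,0,0,0.4,0,0,0,60,0,0,0,0,0,0]

```text
time_s: 16.9
tcp_pos: [0.5158, -0.0164, 0.1576]
orientation: [[0.044, 0.999, 0.005], [0.999, -0.044, -0.0], [-0.0, 0.005, -1.0]]
ft_force: [0.9, 0.3, -0.3]
width: 0.0595
```

```bash
python3 - <<'E'
from h import *
S=cam("side");T=cam("top");s=robot.get_state();print(s["tcp_pos"],s["ft_force"],s["torque"])
crop(S,215,305,185,265,8,"g9_side",1.8)
crop(T,60,340,150,270,2.8,"g9_top",1.3)
E
```

```text
[ 0.51401869 -0.01631193  0.15500145] [-1.46900406  0.09657316 -0.12357691] [-0.0710274   0.09456872 -0.01736933]
```

View pics/g9_side.png

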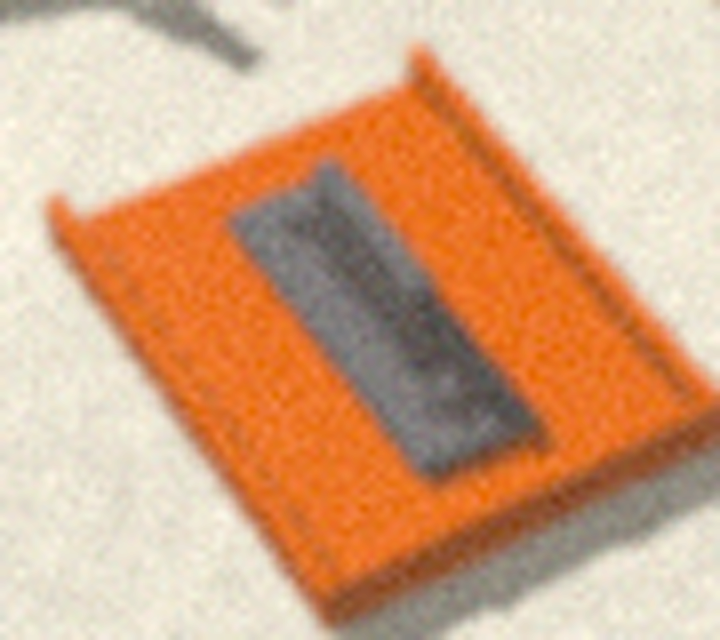

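View pics/g9_top.png

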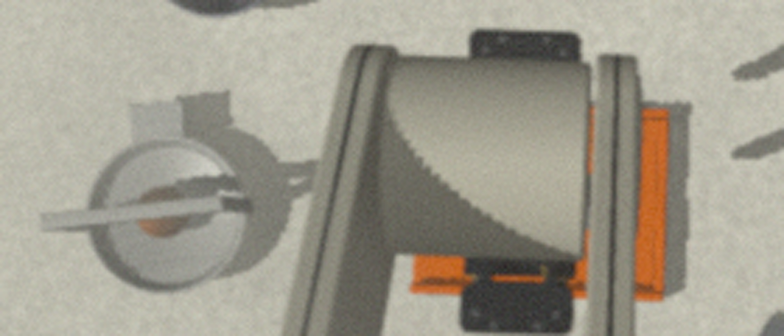

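```bash
python3 - <<'E'
from h import *
S=cam("side");T=cam("top")
def t(x,y,k=5,u=65,v=170): return (u+(x+.5)/k-.5,v+(y+.5)/k-.5)
f=lambda a:np.round(a,4)
print("rim c",f(onz(T,*t(274,284),.032)), "w",f(onz(T,*t(133,284),.032)-onz(T,*t(415,284),.032)),f(onz(T,*t(274,148),.032)-onz(T,*t(274,420),.032)))
for p in((48,285),(48,308),(370,250),(372,275)): print("bar",f(onz(T,*t(*p),.104)))
for p in((208,87),(298,75),(298,148),(212,150)): print("lip",f(onz(T,*t(*p),.030)))
print("ball",f(onz(T,*t(263,280),.031)))
crop(S,175,245,120,200,8,"d_side",1.8);crop(T,65,175,175,265,7,"d_top3",1.6)
# partition check
def s(x,y): return (215+(x+.5)/8-.5,185+(y+.5)/8-.5)
for p in((235,215),(430,478),(545,440)): print("strip",f(onz(S,*s(*p),.016)))
E
```

```text
rim c [0.5074 0.2882 0.032 ] w [0.0021 0.1279 0.    ] [0.1242 0.001  0.    ]
bar [0.5062 0.3571 0.104 ]
bar [0.4965 0.357  0.104 ]
bar [0.5188 0.2222 0.104 ]
bar [0.5082 0.2213 0.104 ]
lip [0.5986 0.3197 0.03  ]
lip [0.6035 0.2786 0.03  ]
lip [0.5697 0.2784 0.03  ]
lip [0.5694 0.3176 0.03  ]
ball [0.5093 0.2935 0.031 ]
strip [0.4949 0.0541 0.016 ]
strip [ 0.4863 -0.089   0.016 ]
strip [ 0.5279 -0.0972  0.016 ]
```

View pics/d_side.png

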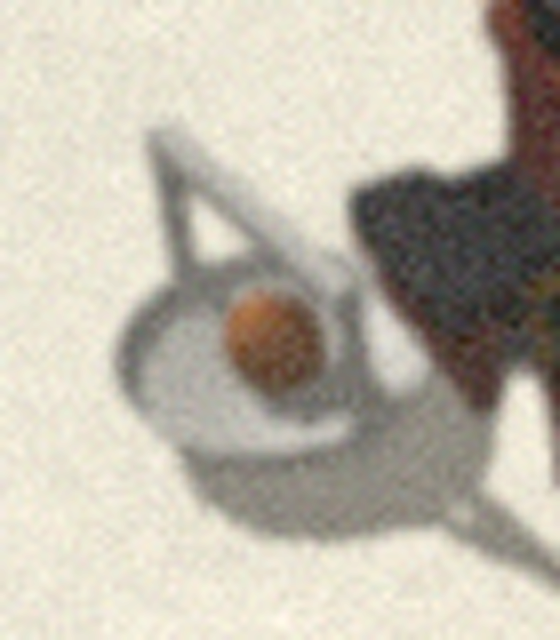

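View pics/d_top3.png

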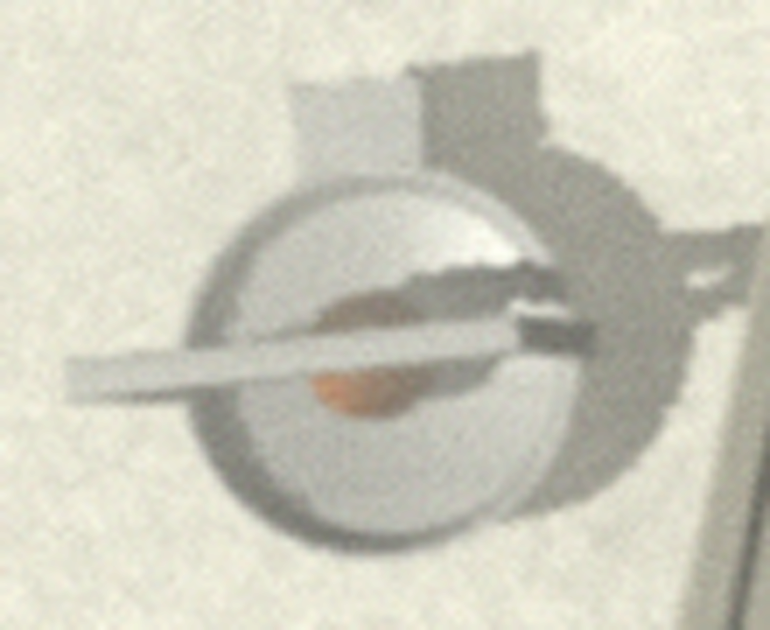

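>>> play_rows:
  rows: [40,-0.02,0.5,0,0,0,0.1,40,-0.02,0.8,0,0,0,0.1,40,-0.02,0.8,0,0,0,0.1,40,-0.02,0.8,0,0,0,0.1,40,-0.02,0.8,0,0,0,0.1,40,-0.02,0.8,0,0,0,0.1,40,-0.02,0.8,0,0,0,0.1,40,-0.02,0.8,0,0,0,0.1,40,-0.02,0.8,0,0,0,0.1,40,-0.02,0.8,0,0,0,0.1,40,-0.02,0.8,0,0,0,0.1,40,-0.02,0.8,0,0,0,0.1,40,-0.02,0.8,0,0,0,0.08,40,0,0.8,0,0,0,0,40,0,0.7,0,0,0,0,40,0,0.4,0,0,0,0,40,0,0,0,0,0,0,40,0,0,0,0,0,0]

```text
time_s: 18.6
tcp_pos: [0.5069, 0.2838, 0.1544]
orientation: [[-0.091, 0.996, -0.001], [0.996, 0.091, -0.001], [-0.001, -0.001, -1.0]]
ft_force: [-0.4, -0.2, 0.3]
width: 0.0399
```

```bash
python3 - <<'E'
from h import *
S=cam("side");T=cam("top");s=robot.get_state();print(s["tcp_pos"],np.round(s["orientation"],3),s["width"])
crop(S,145,255,85,195,6,"h1_side",1.8);crop(T,50,200,150,270,5,"h1_top",1.4)
E
```

```text
[0.50731733 0.28294395 0.154725  ] [[-0.089  0.996 -0.001]
 [ 0.996  0.089 -0.001]
 [-0.001 -0.001 -1.   ]] 0.03961397616204996
```

View pics/h1_side.png

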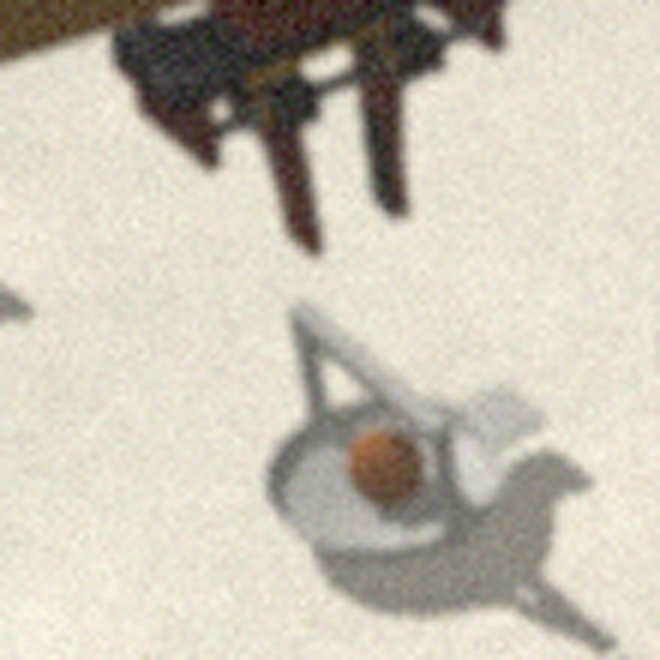

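View pics/h1_top.png

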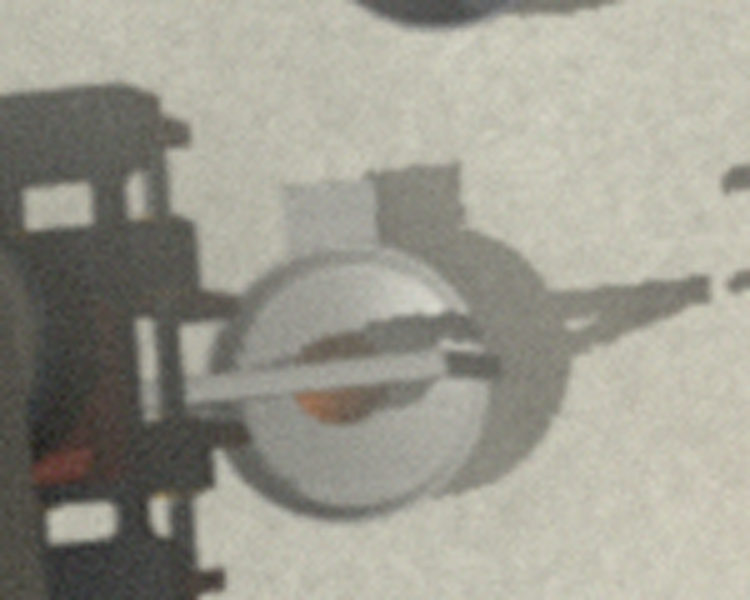

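```bash
python3 - <<'E'
from h import *
S=cam("side");T=cam("top")
t=lambda x,y:(50+(x+.5)/5-.5,150+(y+.5)/5-.5)
s=lambda x,y:(145+(x+.5)/6-.5,85+(y+.5)/6-.5)
for a,b in(((240,305),(392,212)),((250,435),(308,250))):
    print(tri(T,t(*a),S,s(*b)))
crop(T,55,105,195,260,11,"h1z",1.6)
E
```

```text
(array([0.52905206, 0.27389424, 0.19441566]), np.float64(0.008817744502592626))
(array([0.48028005, 0.26926045, 0.19419957]), np.float64(0.007106887451791874))
```

View pics/h1z.png

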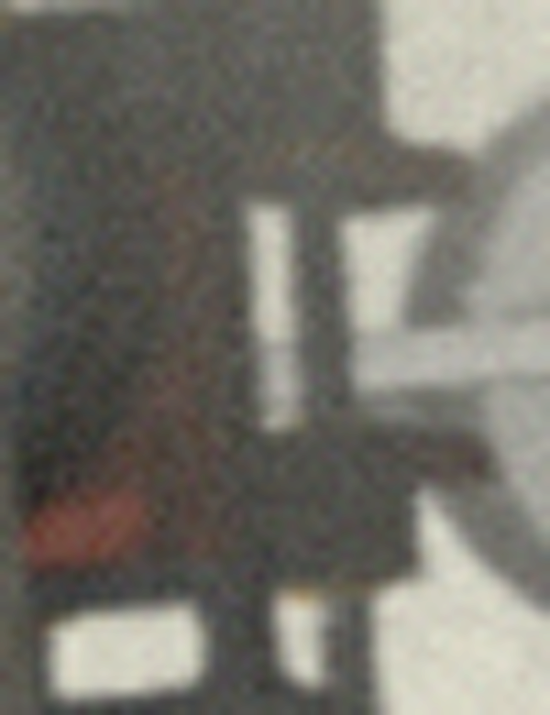

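```bash
python3 - <<'E'
from h import *
T=cam("top");S=cam("side")
for r in(170,312,455): print(onz(T,55+465/11-.5,195+r/11-.5,.192))
# side: bar ends h1_side
s=lambda x,y:(145+(x+.5)/6-.5,85+(y+.5)/6-.5)
for p in((300,308),(440,412)): print("bar side",onz(S,*s(*p),.104))
print(robot.get_state()["tcp_pos"])
E
```

```text
[0.53430931 0.2741882  0.192     ]
[0.50963382 0.27390778 0.192     ]
[0.48488492 0.27362653 0.192     ]
bar side [0.49720579 0.35081909 0.104     ]
bar side [0.51645867 0.23195783 0.104     ]
[0.50780486 0.28291187 0.15522144]
```

>>> play_rows:
  rows: [40,0,0.24,-0.2,0,0,0,40,0,0,-0.4,0,0,0,40,0,0,-0.5,0,0,0,40,0,0,-0.5,0,0,0,40,0,0,-0.5,0,0,0,40,0,0,-0.5,0,0,0,40,0,0,-0.5,0,0,0,40,0,0,-0.5,0,0,0,40,0,0,-0.4,0,0,0,36,0,0,-0.3,0,0,0,32,0,0,-0.2,0,0,0,28,0,0,0,0,0,0,26,0,0,0,0,0,0,24,0,0,0,0,0,0,22,0,0,0,0,0,0]
  newtons: 5

```text
time_s: 20.15
tcp_pos: [0.5082, 0.29, 0.0433]
orientation: [[-0.09, 0.996, 0.001], [0.996, 0.09, 0.001], [0.001, 0.001, -1.0]]
ft_force: [-0.3, 0.2, 0.6]
width: 0.0226
```

```bash
python3 - <<'E'
from h import *
S=cam("side");T=cam("top");s=robot.get_state();print(s["tcp_pos"],np.round(s["orientation"],3),s["width"],s["ft_force"])
crop(S,155,245,95,185,7,"h2_side",1.8);crop(T,60,180,170,270,6,"h2_top",1.5)
E
```

```text
[0.50810733 0.28991675 0.04329816] [[-0.09   0.996  0.001]
 [ 0.996  0.09   0.001]
 [ 0.     0.001 -1.   ]] 0.021972898019116862 [ 0.49331838  0.33204574 -0.2781129 ]
```

View pics/h2_side.png

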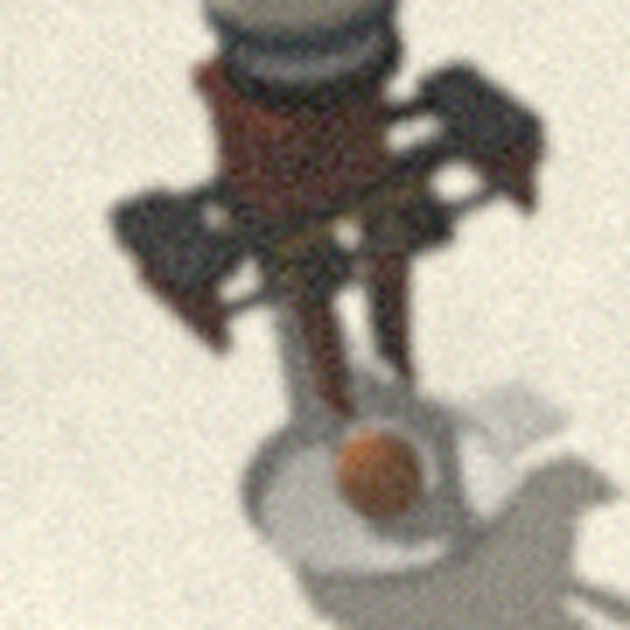

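View pics/h2_top.png

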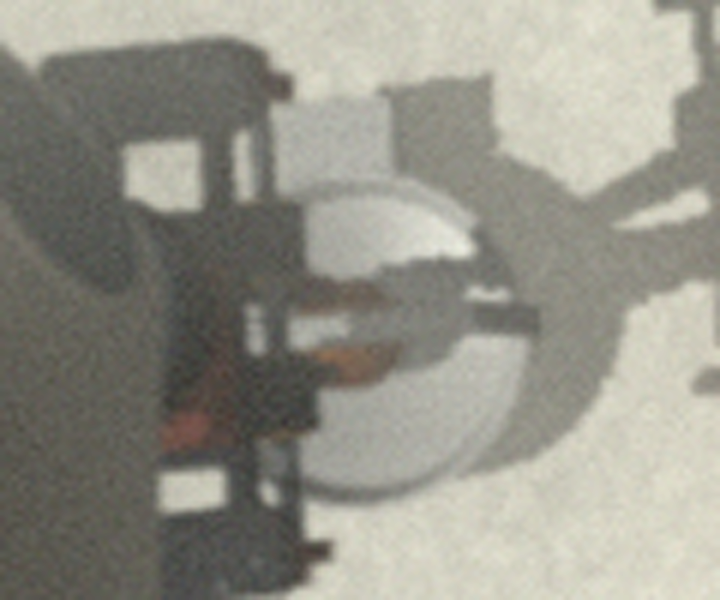

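>>> play_rows:
  rows: [20,0,0,0,0,0,0,19,0,0,0,0,0,0,18,0,0,0,0,0,0,17,0,0,0,0,0,0,16,0,0,0,0,0,0,15.5,0,0,0,0,0,0,15,0,0,0,0,0,0,14.5,0,0,0,0,0,0,14,0,0,0,0,0,0]
  newtons: 5

```text
time_s: 21.0
tcp_pos: [0.5077, 0.2897, 0.0427]
orientation: [[-0.089, 0.996, -0.0], [0.996, 0.089, -0.0], [-0.0, -0.0, -1.0]]
ft_force: [0.4, 0.4, 0.2]
width: 0.0138
```

>>> play_rows:
  rows: [13.6,0,0,0,0,0,0,13.2,0,0,0,0,0,0,12.8,0,0,0,0,0,0,12.4,0,0,0,0,0,0,12,0,0,0,0,0,0,11.5,0,0,0,0,0,0,11,0,0,0,0,0,0]

```text
time_s: 21.58
tcp_pos: [0.5075, 0.2896, 0.0426]
orientation: [[-0.089, 0.996, -0.0], [0.996, 0.089, -0.0], [-0.0, -0.0, -1.0]]
ft_force: [-1.8, 0.5, 0.2]
width: 0.0123
```

>>> play_rows:
  rows: [8,0,0,0,0,0,0,4,0,0,0,0,0,0,0,0,0,0,0,0,0]
  newtons: 15

```text
time_s: 21.83
tcp_pos: [0.5076, 0.2897, 0.0427]
orientation: [[-0.089, 0.996, -0.0], [0.996, 0.089, -0.0], [-0.0, -0.0, -1.0]]
ft_force: [-1.9, 0.3, 0.5]
width: 0.0119
```

>>> play_rows:
  rows: [0,0,0,0,0,0,0,0,0,0,0,0,0,0,0,0,0,0,0,0,0]
  newtons: 50

```text
time_s: 22.08
tcp_pos: [0.5076, 0.2897, 0.0427]
orientation: [[-0.089, 0.996, -0.0], [0.996, 0.089, -0.0], [-0.0, -0.0, -1.0]]
ft_force: [-1.7, -0.3, 1.6]
width: 0.0116
```

```bash
python3 - <<'E'
from h import *
S=cam("side");T=cam("top");s=robot.get_state();print(s["tcp_pos"],np.round(s["orientation"],3),s["width"],s["ft_force"])
crop(S,155,245,95,185,7,"h3_side",1.8);crop(T,60,180,170,270,6,"h3_top",1.5)
E
```

```text
[0.50763334 0.28964919 0.04267448] [[-0.089  0.996 -0.   ]
 [ 0.996  0.089 -0.   ]
 [-0.    -0.    -1.   ]] 0.011554181805580668 [-1.77711681 -0.0291792   0.64960451]
```

View pics/h3_side.png

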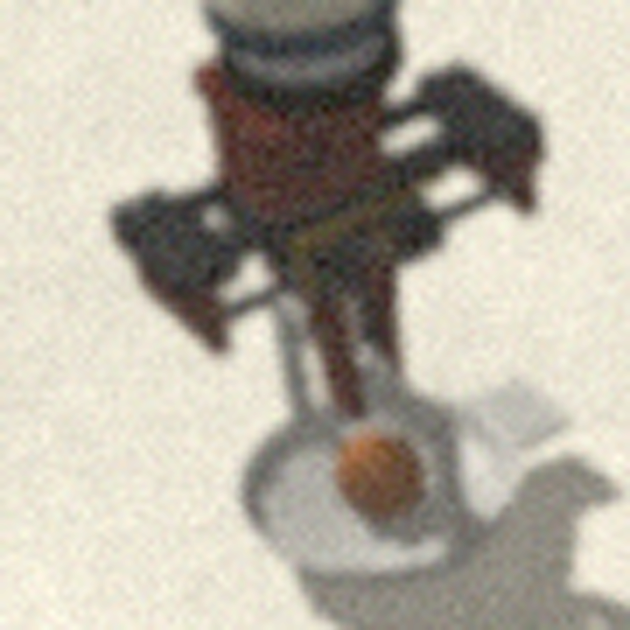

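View pics/h3_top.png

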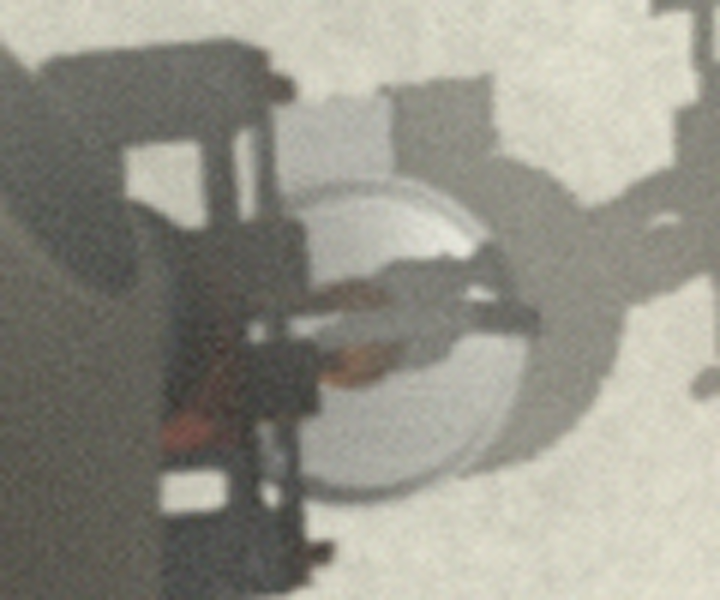

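>>> play_rows:
  rows: [0,0,0,0.02,0,0,0,0,0,0,0.04,0,0,0,0,0,0,0.08,0,0,0,0,0,0,0.12,0,0,0,0,0,0,0.16,0,0,0,0,0,0,0.2,0,0,0,0,0,0,0.2,0,0,0,0,0,0,0.2,0,0,0,0,0,0,0.2,0,0,0,0,0,0,0.2,0,0,0,0,0,0,0.2,0,0,0,0,0,0,0.2,0,0,0,0,0,0,0.2,0,0,0,0,0,0,0.16,0,0,0,0,0,0,0.12,0,0,0,0,0,0,0.08,0,0,0,0,0,0,0.04,0,0,0,0,0,0,0.02,0,0,0,0,0,0,0,0,0,0]

```text
time_s: 23.77
tcp_pos: [0.5076, 0.2896, 0.1036]
orientation: [[-0.09, 0.996, -0.0], [0.996, 0.09, -0.0], [-0.0, -0.0, -1.0]]
ft_force: [0.5, -0.7, -3.3]
width: 0.0115
```

```bash
python3 - <<'E'
from h import *
S=cam("side");T=cam("top");s=robot.get_state();print(s["tcp_pos"],np.round(s["orientation"],3),s["width"],s["ft_force"],s["torque"])
crop(S,155,245,75,165,7,"h4_side",1.8);crop(T,40,180,160,280,5,"h4_top",1.5)
E
```

```text
[0.50758558 0.28959396 0.10343985] [[-0.09   0.996 -0.   ]
 [ 0.996  0.09  -0.   ]
 [-0.    -0.    -1.   ]] 0.011810631634551445 [-0.22016529 -0.00706232 -2.62741643] [-0.05489479  0.05058678  0.01434779]
```

View pics/h4_side.png

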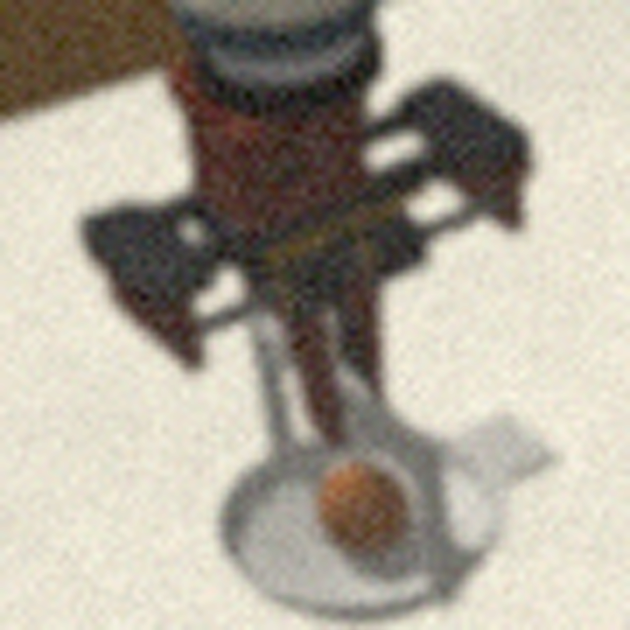

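View pics/h4_top.png

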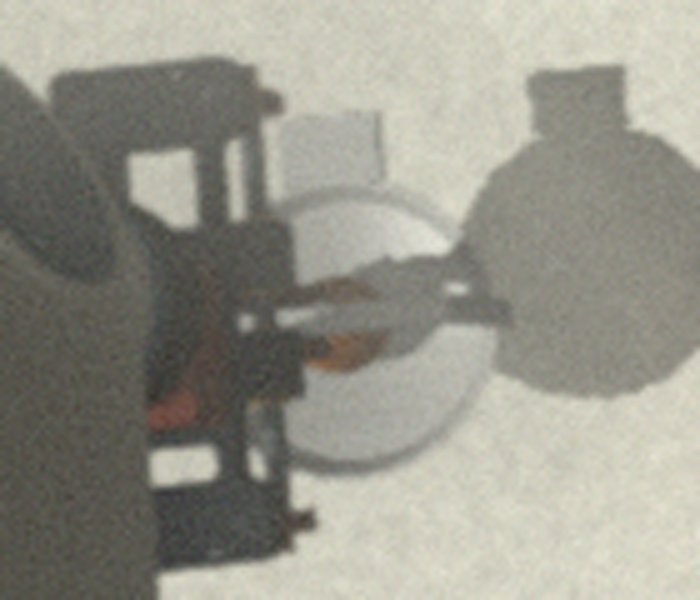

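>>> play_rows:
  rows: [0,0,0,0.02,0,0,0.05,0,0,0,0.04,0,0,0.1,0,0,0,0.08,0,0,0.15,0,0,0,0.12,0,0,0.2,0,0,0,0.16,0,0,0.25,0,0,0,0.2,0,0,0.3,0,0,0,0.2,0,0,0.3,0,0,0,0.2,0,0,0.3,0,0,0,0.2,0,0,0.3,0,0,0,0.2,0,0,0.3,0,0,0,0.2,0,0,0.3,0,0,0,0.2,0,0,0.3,0,0,0,0.16,0,0,0.3,0,0,0,0.12,0,0,0.3,0,0,0,0.12,0,0,0.3,0,0,0,0.08,0,0,0.3,0,0,0,0.04,0,0,0.3,0,0,0,0.02,0,0,0.3,0,0,0,0,0,0,0.3,0,0,0,0,0,0,0.3]

```text
time_s: 25.53
tcp_pos: [0.5078, 0.2897, 0.163]
orientation: [[-0.599, 0.801, 0.0], [0.801, 0.599, 0.0], [-0.0, 0.0, -1.0]]
ft_force: [-0.2, 0.4, -2.9]
width: 0.0116
```

>>> play_rows:
  rows: [0,0,0,0,0,0,0.3,0,0,0,0,0,0,0.3,0,0,0,0,0,0,0.3,0,0,0,0,0,0,0.3,0,0,0,0,0,0,0.3,0,0,0,0,0,0,0.3,0,0,0,0,0,0,0.3,0,0,0,0,0,0,0.3,0,0,0,0,0,0,0.3,0,0,0,0,0,0,0.3,0,0,0,0,0,0,0.3,0,0,0,0,0,0,0.3,0,0,0,0,0,0,0.3,0,0,0,0,0,0,0.3,0,0,0,0,0,0,0.3,0,0,0,0,0,0,0.3,0,0,0,0,0,0,0.3,0,0,0,0,0,0,0.3,0,0,0,0,0,0,0.3,0,0,0,0,0,0,0.3]

```text
time_s: 27.2
tcp_pos: [0.5077, 0.2897, 0.163]
orientation: [[-0.955, 0.296, 0.0], [0.296, 0.955, 0.0], [-0.0, 0.0, -1.0]]
ft_force: [-0.0, 0.7, -2.9]
width: 0.0115
```

>>> play_rows:
  rows: [0,0,0,0,0,0,0.3,0,0,0,0,0,0,0.3,0,0,0,0,0,0,0.3,0,0,0,0,0,0,0.3,0,0,0,0,0,0,0.3,0,0,0,0,0,0,0.25,0,0,0,0,0,0,0.22,0,0,0,0,0,0,0.18,0,0,0,0,0,0,0.14,0,0,0,0,0,0,0.1,0,0,0,0,0,0,0.06,0,0,0,0,0,0,0.02,0,0,0,0,0,0,0,0,0,0,0,0,0,0]

```text
time_s: 28.37
tcp_pos: [0.5077, 0.2897, 0.1627]
orientation: [[-0.999, 0.045, -0.0], [0.045, 0.999, -0.0], [0.0, -0.0, -1.0]]
ft_force: [-0.4, -0.6, -2.4]
width: 0.0115
```

```bash
python3 - <<'E'
from h import *
S=cam("side");T=cam("top");s=robot.get_state();print(s["time_s"],s["tcp_pos"],np.round(s["orientation"],3),s["width"],s["ft_force"],s["joints"])
crop(S,135,255,55,155,6,"h5_side",1.8);crop(T,30,180,160,280,5,"h5_top",1.5)
E
```

```text
28.4667 [0.50773389 0.28967972 0.16265483] [[-0.999  0.045 -0.   ]
 [ 0.045  0.999 -0.   ]
 [ 0.    -0.    -1.   ]] 0.011422047417056193 [ 0.46513584  0.57908517 -2.26470886] [ 4.98118844e-01  3.93055188e-01  1.74052136e+00 -1.12365651e-05
  1.00802868e+00 -1.02811430e+00]
```

View pics/h5_side.png

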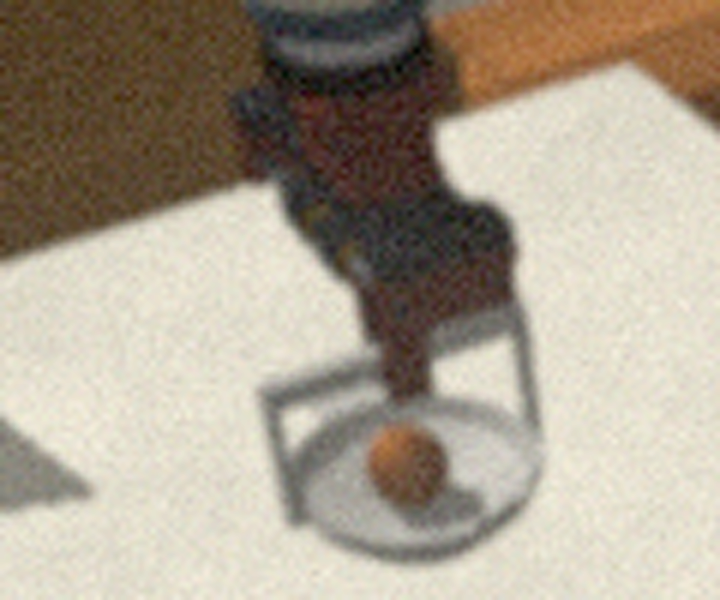

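View pics/h5_top.png

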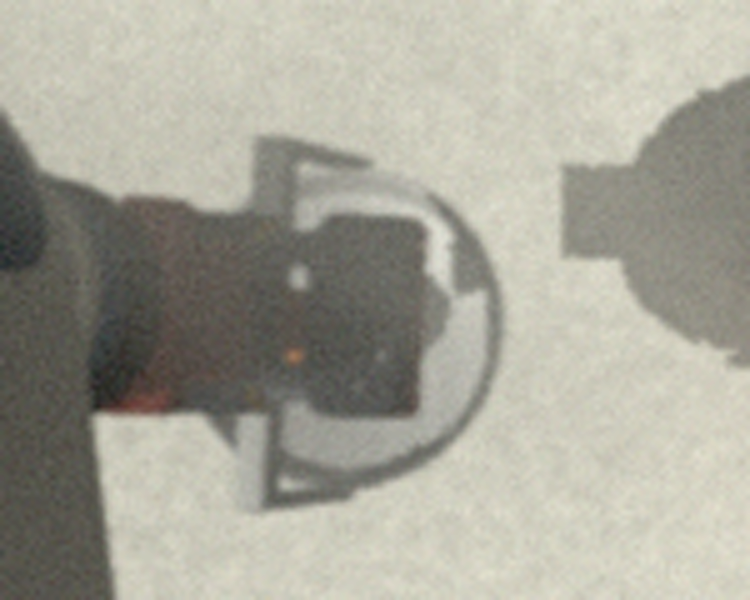

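>>> play_rows:
  rows: [0,0,-0.02,0,0,0,0,0,0,-0.04,0,0,0,0,0,0,-0.06,0,0,0,0,0,0,-0.08,0,0,0,0,0,0,-0.1,0,0,0,0,0,0,-0.12,0,0,0,0,0,0.005,-0.14,0,0,0,0,0,0.005,-0.16,0,0,0,0,0,0.005,-0.18,0,0,0,0,0,0.005,-0.2,0,0,0,0,0,0.005,-0.22,0,0,0,0,0,0.005,-0.24,0,0,0,0,0,0.005,-0.24,0,0,0,0,0,0.005,-0.24,0,0,0,0,0,0.005,-0.24,0,0,0,0,0,0.005,-0.24,0,0,0,0,0,0.005,-0.24,0,0,0,0,0,0.005,-0.24,0,0,0,0,0,0.005,-0.24,0,0,0,0,0,0.005,-0.24,0,0,0,0]

```text
time_s: 30.13
tcp_pos: [0.5095, 0.2021, 0.1627]
orientation: [[-0.999, 0.044, 0.0], [0.044, 0.999, 0.0], [-0.0, 0.0, -1.0]]
ft_force: [0.8, 0.3, -3.3]
width: 0.0116
```

>>> play_rows:
  rows: [0,0.005,-0.24,0,0,0,0,0,0.005,-0.24,0,0,0,0,0,0.005,-0.24,0,0,0,0,0,0.005,-0.24,0,0,0,0,0,0.005,-0.24,0,0,0,0,0,0.005,-0.24,0,0,0,0,0,0.005,-0.24,0,0,0,0,0,0.005,-0.24,0,0,0,0,0,0.005,-0.24,0,0,0,0,0,0.005,-0.24,0,0,0,0,0,0.005,-0.24,0,0,0,0,0,0.005,-0.24,0,0,0,0,0,0.005,-0.24,0,0,0,0,0,0.005,-0.24,0,0,0,0,0,0.005,-0.24,0,0,0,0,0,0.005,-0.24,0,0,0,0,0,0.005,-0.24,0,0,0,0,0,0.005,-0.24,0,0,0,0,0,0.005,-0.24,0,0,0,0,0,0.005,-0.24,0,0,0,0]

```text
time_s: 31.8
tcp_pos: [0.512, 0.0821, 0.1627]
orientation: [[-0.999, 0.044, -0.0], [0.044, 0.999, -0.0], [0.0, -0.0, -1.0]]
ft_force: [-0.0, 0.2, -2.5]
width: 0.0117
```

>>> play_rows:
  rows: [0,0.005,-0.24,0,0,0,0,0,0.005,-0.24,0,0,0,0,0,0.005,-0.24,0,0,0,0,0,0.005,-0.24,0,0,0,0,0,0.005,-0.24,0,0,0,0,0,0.005,-0.24,0,0,0,0,0,0.005,-0.24,0,0,0,0,0,0.005,-0.24,0,0,0,0,0,0.005,-0.24,0,0,0,0,0,0.005,-0.24,0,0,0,0,0,0.005,-0.22,0,0,0,0,0,0.005,-0.2,0,0,0,0,0,0.005,-0.18,0,0,0,0,0,0.005,-0.16,0,0,0,0,0,0.005,-0.14,0,0,0,0,0,0.005,-0.12,0,0,0,0,0,0,-0.1,0,0,0,0,0,0,-0.08,0,0,0,0,0,0,-0.06,0,0,0,0,0,0,-0.04,0,0,0,0]

```text
time_s: 33.47
tcp_pos: [0.514, -0.0099, 0.1627]
orientation: [[-0.999, 0.044, -0.0], [0.044, 0.999, 0.0], [0.0, 0.0, -1.0]]
ft_force: [0.6, 0.4, -3.1]
width: 0.0115
```

>>> play_rows:
  rows: [0,0,-0.02,0,0,0,0,0,0,0,0,0,0,0,0,0,0,0,0,0,0,0,0,0,0,0,0,0,0,0,0,0,0,0,0,0,0,0,0,0,0,0]

```text
time_s: 33.97
tcp_pos: [0.514, -0.0102, 0.1627]
orientation: [[-0.999, 0.044, 0.0], [0.044, 0.999, -0.0], [-0.0, -0.0, -1.0]]
ft_force: [-0.5, 0.4, -2.6]
width: 0.0117
```

```bash
python3 - <<'E'
from h import *
S=cam("side","f_side_full");T=cam("top","f_top_full");s=robot.get_state();print(s["time_s"],s["tcp_pos"],np.round(s["orientation"],3),s["width"],s["ft_force"])
crop(S,195,315,115,215,6,"f_side",1.8);crop(T,175,325,160,270,5,"f_top",1.5)
E
```

```text
34.0667 [ 0.51401405 -0.0102724   0.16269802] [[-0.999  0.044  0.   ]
 [ 0.044  0.999 -0.   ]
 [-0.    -0.    -1.   ]] 0.011648707348219638 [-0.56155259 -0.60333244 -2.25656849]
```

View pics/f_side.png

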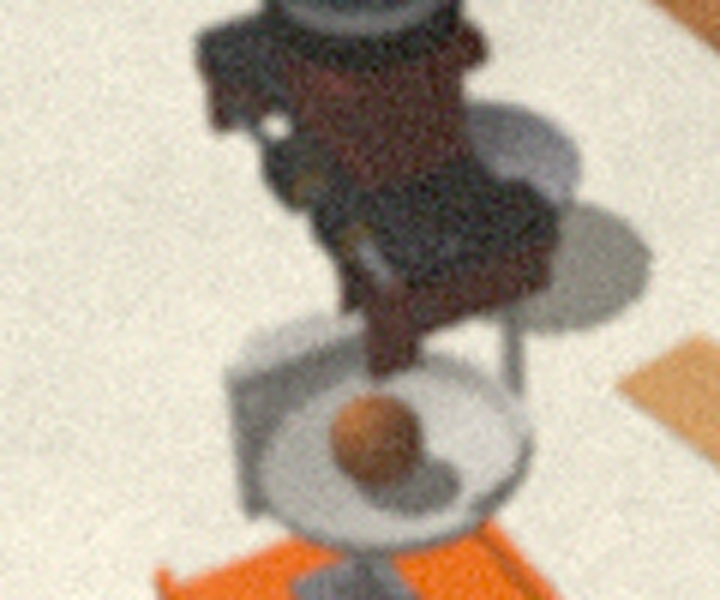

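View pics/f_top_full.png

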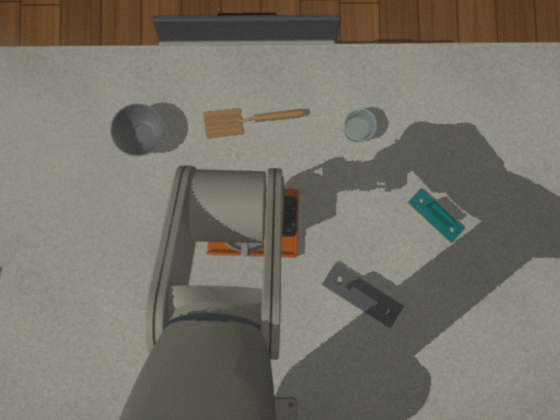

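View pics/f_side_full.png

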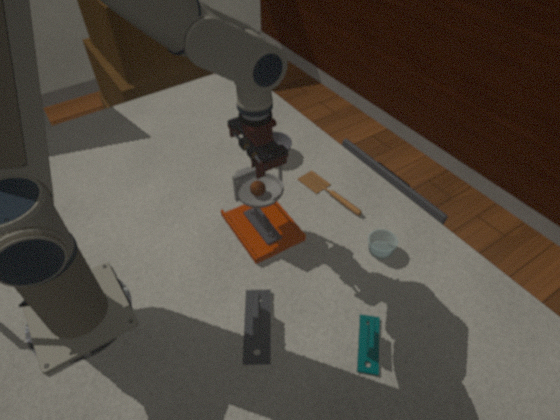

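```bash
python3 - <<'E'
from h import *
S=cam("side")
s=lambda x,y:(195+(x+.5)/6-.5,115+(y+.5)/6-.5)
print("rim c",onz(S,*s(392,450),.152)); print("ball",onz(S,*s(377,440),.151))
crop(S,225,300,165,215,10,"f2",1.8)
# predicted rim overlay
im=cv2.imread("pics/f2.png");c=np.array([.514,-.0103])
P=[np.r_[c+.066*np.array([np.cos(a),np.sin(a)]),.152] for a in np.linspace(0,6.28,80)]
q=np.int32([(proj(S,p)-[225,165]+.5)*10 for p in P]);cv2.polylines(im,[q],True,(0,255,0),1)
b=(proj(S,[*c,.151])-[225,165]+.5)*10;cv2.circle(im,tuple(np.int32(b)),4,(255,0,0),-1)
cv2.imwrite("pics/f3.png",im)
E
```

```text
rim c [ 0.5103895  -0.01815074  0.152     ]
ball [ 0.50891757 -0.00822179  0.151     ]
```

View pics/f3.png

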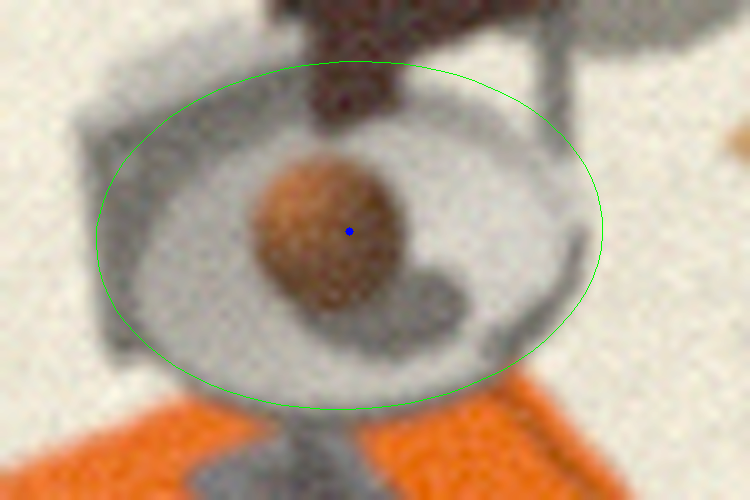

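>>> play_rows:
  rows: [0,0,0,0,0,0,0,0,0,0,0,0,0,0,0,0,0,0,0,0,0,0,0,0,0,0,0,0,0,0,0,0,0,0,0,0,0,0,0,0,0,0,0,0,0,0,0,0,0,0,0,0,0,0,0,0,0,0,0,0,0,0,0,0,0,0,0,0,0,0]

```text
time_s: 34.95
tcp_pos: [0.514, -0.0103, 0.1627]
orientation: [[-0.999, 0.044, -0.0], [0.044, 0.999, -0.0], [0.0, -0.0, -1.0]]
ft_force: [0.5, -0.6, -3.1]
width: 0.0116
```

```bash
python3 - <<'E'
from h import *
for i in range(3):
    S=cam("side");c=S["image"][165:215,225:300]
    hsv=cv2.cvtColor(c,cv2.COLOR_RGB2HSV);m=((hsv[...,0]<18)&(hsv[...,1]>90)).astype(np.uint8);m[34:]=0;m[:14]=0
    k,l,st,ce=cv2.connectedComponentsWithStats(m);j=1+np.argmax(st[1:,4]);print(st[j],ce[j]+[225,165],onz(S,*(ce[j]+[225,165]),.151),robot.get_state()["ft_force"][2])
o=cv2.cvtColor(cv2.imread("pics/f_side_full.png")[165:215,225:300],cv2.COLOR_BGR2HSV);m=((o[...,0]<18)&(o[...,1]>90)).astype(np.uint8);m[34:]=0;m[:14]=0
k,l,st,ce=cv2.connectedComponentsWithStats(m);j=1+np.argmax(st[1:,4]);print("1 s before",ce[j]+[225,165])
print(robot.get_state()["tcp_pos"],robot.get_state()["time_s"])
E
```

```text
[ 25  16  15  15 160] [257.1875 187.8   ] [ 0.50866016 -0.00750777  0.151     ] -2.8233761397051422
[ 25  16  15  15 165] [257.2        187.81818182] [ 0.50865033 -0.00758477  0.151     ] -3.268941176813934
[ 25  16  15  15 159] [257.06918239 187.75471698] [ 0.508497   -0.00718712  0.151     ] -2.4880942036069005
1 s before [257.11801242 187.65217391]
[ 0.51397399 -0.01029982  0.16267566] 35.1
```

```bash
python3 -c "
from plant import robot
print(robot.hand_in())"
```

```text
the job is handed in; nothing more can be done
None
```

The partition sits on both pins and is let go. The dish is held still over the tray with its lip to the open side and the ball in the middle. I handed in at about 35 s of the 61 s allowed; no verdict is given.

**Partition:** I gripped the small grey partition by its fin and lowered it over the pins. Contact came at 17.5 N, within 0.1 mm of the calculated floor height. A picture after release shows it seated.

**Dish:** I closed on the handle slowly, lifted it 120 mm, turned it about 82° and carried it over the tray at up to 75 mm/s.

**Last checks:**

| Check | Measured | Limit |
|---|---|---|
| Dish underside height | about 120 mm | 90–160 mm |
| Gripper from the tray centre | about 5 mm | 35 mm |
| Lip direction from the open side | within about 0.02 rad, by gripper yaw | 0.17 rad |
| Ball from the dish's middle | about 4–6 mm, did not move over 1 s | 14 mm |

- The rim outline matched a level dish.
- Bowl, ramekin and spatula look unmoved in the pictures; I did not measure them.

**What failed or disagreed:**
- **First grasp missed:** the first try at the fin closed on nothing. The cameras show the fingertips about 35–40 mm short of the reported TCP, although the text puts the TCP at the very end of the fingers. I corrected for this and used finger width as the check.
- **Small offset left:** the carry ended about 5 mm short in y. I left it, as it is well within tolerance.
- **Camera offset:** the side camera reads about 2 mm lower in x than the top one.

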